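# Load the orbital shaker: each flask into the clamp of its size

### The arm

A 6-joint arm with a two-finger parallel gripper is mounted at the origin on the work surface. World frame = base frame: x ahead of the robot, y to its left, z up, the work surface at z = 0. Lengths are in m, angles in rad, forces in N, time in s.
With the tool pointing down it reaches from about 0.375 to 0.925 m from the base axis. Payload 5.7 kg.
Tool frame: the origin (TCP) lies at the very end of the fingers, on their centre line; the grasp point (between the pads) lies 19 mm behind it; y points along the fingers, z is the direction in which the jaws open and shut, and the axes are right-handed (so a half turn about y gives the same grasp; the last joint's range is limited). The gripper opens to 85 mm and grips with 20 to 120 N. Pads are 22 mm wide; open, the fingers measure 114 mm over their backs; the gripper's body (76 mm by 85 mm) begins 54 mm behind the grasp point. The pads swing forward as they close: fully open they stand 13 mm farther back than shut.
Start: joints at [-1.461, 0.359, 1.51, -0, 1.272, -0.115], TCP at [0.134, -0.585, 0.231] pointing down, gripper open.
Joint ranges: [-2.97, 2.97], [-1.01, 2.36], [0.21, 2.38], [-0.96, 4.11], [0.2, 2.71], [-2.98, 2.98]. Speed limits (rad/s): [2.39, 2.39, 3.14, 3.14, 3.14, 3.14].

### API

Orientations are given as a 3x3 rotation matrix whose columns are the frame's x, y, z axes.
In Python, from plant import * gives the robot as it stands.
- The arm moves only by the shell command python3 -m pendant 'ROWS' [OPENING]. ROWS is JSON, a list of rows, each an object of numbers: "dx", "dy", "dz": the shift along the tool's x, y, z in mm; "ax", "ay", "az": the turn, a rotation vector about the tool's x, y, z in rad. In form: [{"dx": .., "dy": .., "dz": .., "ax": .., "ay": .., "az": ..}, ...]. A call has 1 to 12 rows; each row is the pose to reach, as a shift and turn from the pose commanded when the call began, along the tool's axes at that moment; what a row does not reach only later rows make up. A row lasts 1/12 s, in which the tool goes at most 41.7 mm and 7.16 degrees, less where a joint would pass 70% of its speed; a pose out of reach is approached as far as the arm can. A call with a gripper value outside its range is refused whole. OPENING is the finger opening in mm, from 0 to 85.4, set as the call begins (- or left out, the last holds). The fingers move at their own pace and stop on an object; the grip force is fixed at half the most. Time passes only in rows, so rows that repeat a pose let the fingers close. It gives the time, the measured TCP pose, the force and the opening at its end, in the units of the state.
- get_obs(): the state, without advancing time (a new reading comes with each control period).
- read_camera(name): name is "scene" or "top" or "wrist"; returns the picture (384x512x3 uint8, red, green, blue); there is no depth.
- camera_params(name): a dict with "fx", "fy", "cx", "cy" (pixels), "R" (3x3) and "t" (3): a world point X has camera coordinates R X + t. Camera axes: x right, y down, z forward; pixel columns grow to the right and rows downward; lengths in m; the calibration is good to about 2 mm. The wrist camera is an equidistant fisheye: a pixel r from the principal point sees the ray r / f radians off the axis. A picture is of the moment at which its call begins: read the wrist's pose just before it. camera_params takes no time and is no camera call; for the wrist camera it gives the pose at the moment of the call.
- close_job(): hands the job in, once; it reports no verdict.
The state is a dict: "clock": time; "joint_pos": joint angles; "qvel": joint speeds; "joint_torque": joint torques, N m; "tool_pos": TCP position; "ee_rot": TCP orientation; "wrist_force": force on the tool from outside, world axes, zero at the start; "moment": the same for the moment, N m; "gripper_width": finger opening in m.
Only numpy, scipy, OpenCV 4.12 (cv2) and the standard library are available. Lean on these libraries where they do the work, as an engineer would, in place of code of your own. Each camera call takes 0.05 s, during which the arm holds its last target.

### The job

Load the orbital shaker: take the four capped conical flasks from the bench one after another and stand each upright in the flask clamp of its own size on the shaker's platform, resting on the clamp's floor between the fingers. Lower each flask into its clamp before you let go, do not drop it in from above, and do not knock any flask over. Leave the sample jar and the wash bottle where they stand.

Things in the scene. Friction and masses are not known exactly. Their poses are not given: they have to be found in the camera images.
- flask25_mid (a point): smallest of the four conical flasks: frosted white plastic, empty, closed, upright on the bench; rounded foot 42 mm across, 72 mm tall. Its top 16 mm are a ribbed grey screw cap 22 mm across, fixed to it and the place to grip; below that 10 mm of slimmer neck, then the cone. Point on the axis half-way up, 36 mm above its underside; z up along the axis
- flask50_mid (a point): second smallest of the four conical flasks: frosted white plastic, empty, closed, upright on the bench; rounded foot 52 mm across, 86 mm tall. Its top 18 mm are a ribbed grey screw cap 27 mm across, fixed to it and the place to grip; below that 10 mm of slimmer neck, then the cone. Point on the axis half-way up, 43 mm above its underside; z up along the axis
- flask125_mid (a point): second largest of the four conical flasks: frosted white plastic, empty, closed, upright on the bench; rounded foot 67 mm across, 110 mm tall. Its top 20 mm are a ribbed grey screw cap 33 mm across, fixed to it and the place to grip; below that 10 mm of slimmer neck, then the cone. Point on the axis half-way up, 55 mm above its underside; z up along the axis
- flask250_mid (a point): largest of the four conical flasks: frosted white plastic, empty, closed, upright on the bench; rounded foot 83 mm across, 140 mm tall. Its top 22 mm are a ribbed grey screw cap 38 mm across, fixed to it and the place to grip; below that 10 mm of slimmer neck, then the cone. Point on the axis half-way up, 70 mm above its underside; z up along the axis
- clamp25: steel clamp for the smallest flask, on the fixed shaker's 270 mm square platform: floor 3 mm thick, four rigid fingers 37 mm high, 52 mm between them (5 mm play round the 42 mm foot), upper half flared out by 10 mm. Origin: centre of its underside, 72 mm above the bench; z up; a seated flask stands 3 mm above it. The clamps are about 116 mm apart in a square, any size in any corner
- clamp50: steel clamp for the second smallest flask, on the fixed shaker's 270 mm square platform: floor 3 mm thick, four rigid fingers 37 mm high, 62 mm between them (5 mm play round the 52 mm foot), upper half flared out by 10 mm. Origin: centre of its underside, 72 mm above the bench; z up; a seated flask stands 3 mm above it. The clamps are about 116 mm apart in a square, any size in any corner
- clamp125: steel clamp for the second largest flask, on the fixed shaker's 270 mm square platform: floor 3 mm thick, four rigid fingers 37 mm high, 77 mm between them (5 mm play round the 67 mm foot), upper half flared out by 10 mm. Origin: centre of its underside, 72 mm above the bench; z up; a seated flask stands 3 mm above it. The clamps are about 116 mm apart in a square, any size in any corner
- clamp250: steel clamp for the largest flask, on the fixed shaker's 270 mm square platform: floor 3 mm thick, four rigid fingers 37 mm high, 93 mm between them (5 mm play round the 83 mm foot), upper half flared out by 10 mm. Origin: centre of its underside, 72 mm above the bench; z up; a seated flask stands 3 mm above it. The clamps are about 116 mm apart in a square, any size in any corner
- jar_mid (a point): bystander: amber glass sample jar with metal lid, 64 mm across, 85 mm tall; point on its axis half-way up. To be left alone.
- wash_mid (a point): bystander: white plastic wash bottle with grey bent spout, 64 mm across, 130 mm tall to the shoulder, 185 mm with the spout; point on its axis 65 mm up. To be left alone.

How it is judged:
By the outcome, as a careful person would: the job done as asked, in the order asked, and still so for the second after the job is handed in, with the robot touching nothing.
It also fails if it takes over 115 s, if anything falls off the work surface, if the arm or the gripper's body presses on something with over 40 N, if the wrist force passes 120 N, or if a joint passes its speed limit or range.

## Working session

There is one attempt and no reset: what is moved stays moved. The work goes in short steps, Python scripts to look and compute and a shell command to move; the robot and the scene stay as the last step left them, time stands still between calls to the robot, and variables do not carry over. Pictures are saved under pics/ and viewed, and the job is handed in when it is done.

```bash
mkdir -p pics; ls; python3 - <<'E'
from plant import *
import cv2
o=get_obs(); print(o['clock'],o['tool_pos'],o['ee_rot'],o['gripper_width'])
for n in ("scene","top","wrist"):
    p=camera_params(n); print(n,p)
    im=read_camera(n); cv2.imwrite(f"pics/{n}0.png",im[:,:,::-1])
E
```

```text
pics
0.0 [ 0.13366356 -0.58421821  0.23045803] [[-9.74835436e-01 -2.12306382e-04  2.22925610e-01]
 [-2.22925619e-01  1.83843448e-03 -9.74833723e-01]
 [-2.02870709e-04 -9.99998288e-01 -1.83949961e-03]] 0.0851939154947311
scene {'fx': 404.82198297840586, 'fy': 404.82198297840586, 'cx': 250.59296580415926, 'cy': 188.9769248029932, 'R': array([[ 0.04356485,  0.99901147, -0.00884275],
       [ 0.75352124, -0.03866864, -0.65628537],
       [-0.65597854,  0.02192777, -0.75446095]]), 't': array([ 0.09297203, -0.38234673,  1.51683655])}
top {'fx': 477.8440661943581, 'fy': 477.8440661943581, 'cx': 246.48912950154494, 'cy': 196.32476428739557, 'R': array([[ 0.00393584, -0.99987642,  0.01522023],
       [-0.98387255, -0.00659379, -0.17874935],
       [ 0.17882762, -0.01427124, -0.98377691]]), 't': array([-0.12874264,  0.56570397,  1.28403013])}
wrist {'fx': 297.3186396354542, 'fy': 297.3186396354542, 'cx': 251.7752469185245, 'cy': 193.25055063549877, 'R': array([[ 0.22220508, -0.97499858, -0.00163487],
       [-0.92618781, -0.21160427,  0.31208935],
       [-0.30463262, -0.06783364, -0.95005135]]), 't': array([-0.59789454, -0.0401476 ,  0.38142766])}
```

View pics/scene0.png

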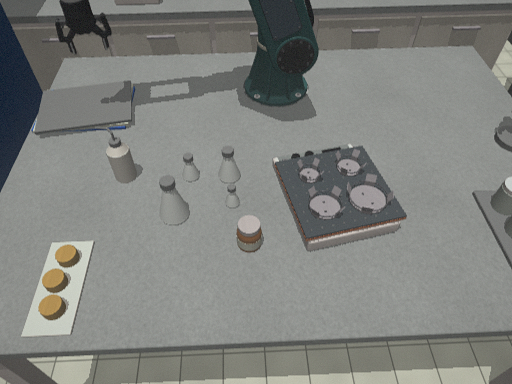

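View pics/top0.png

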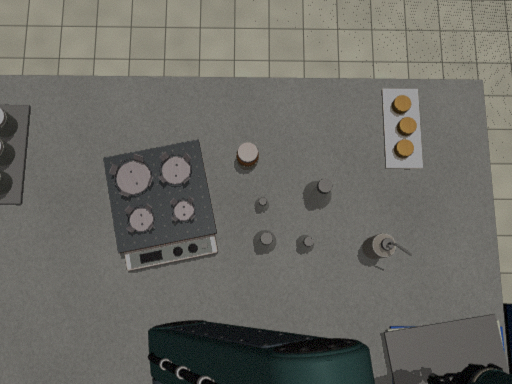

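View pics/wrist0.png

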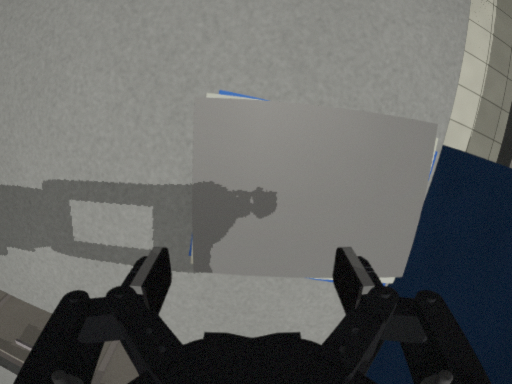

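The top view shows these caps: 250 at about (324,187), 125 at (266,238), 50 at (308,242) and 25 at (263,202). The clamps are at about (133,177), (176,170), (141,219) and (184,210). I'll enlarge both views.

```bash
python3 - <<'E'
import cv2
def crop(f,x0,y0,w,h,s,o):
    im=cv2.imread(f)[y0:y0+h,x0:x0+w]; im=cv2.resize(im,None,fx=s,fy=s,interpolation=cv2.INTER_CUBIC)
    for i in range(0,w,10): cv2.putText(im,str(x0+i),(i*s,8),0,.3,(0,255,255),1); cv2.line(im,(i*s,10),(i*s,14),(0,255,255),1)
    for i in range(0,h,10): cv2.putText(im,str(y0+i),(0,i*s+4),0,.3,(0,255,255),1)
    cv2.imwrite(o,im)
crop("pics/top0.png",240,140,100,75,8,"pics/c1.png")
crop("pics/top0.png",245,175,100,75,8,"pics/c1b.png")
crop("pics/top0.png",100,145,130,100,6,"pics/c2.png")
crop("pics/scene0.png",265,140,145,100,5,"pics/c3.png")
crop("pics/scene0.png",150,140,120,115,5,"pics/c4.png")
E
```

```text
(no output)
```

View pics/c1b.png

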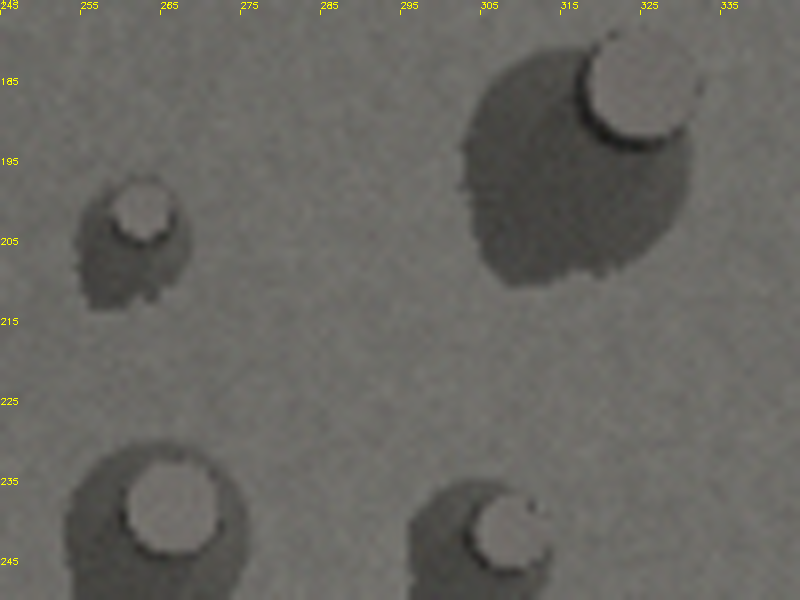

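View pics/c2.png

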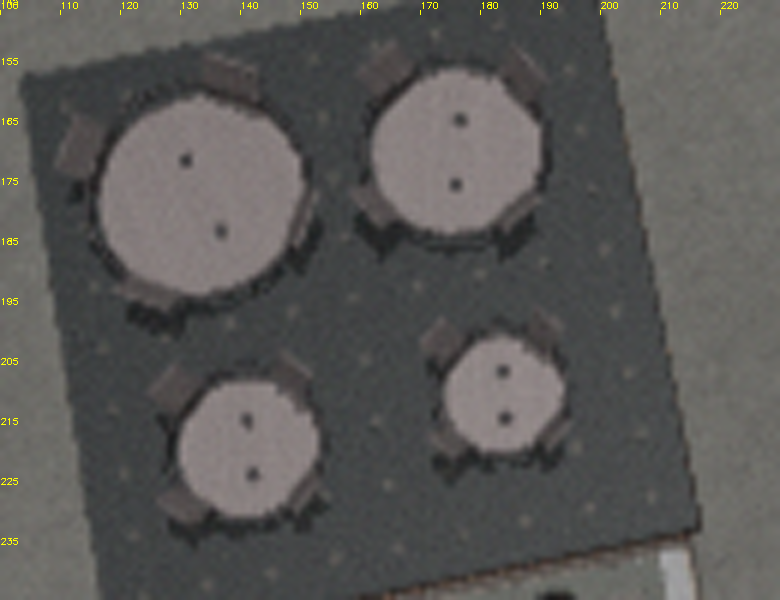

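View pics/c3.png

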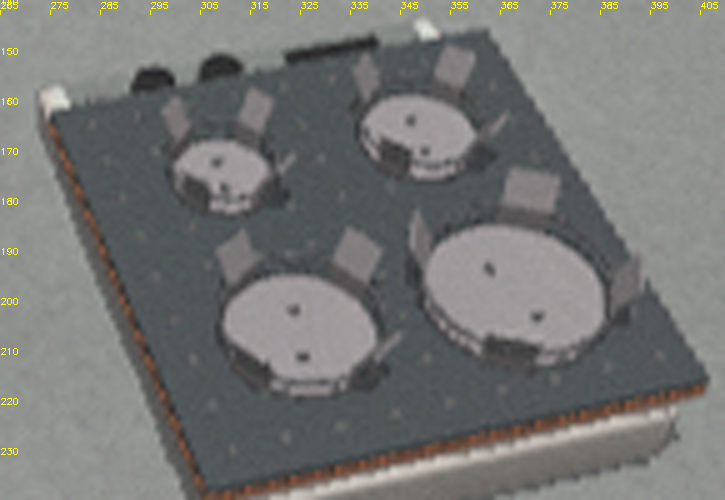

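View pics/c4.png

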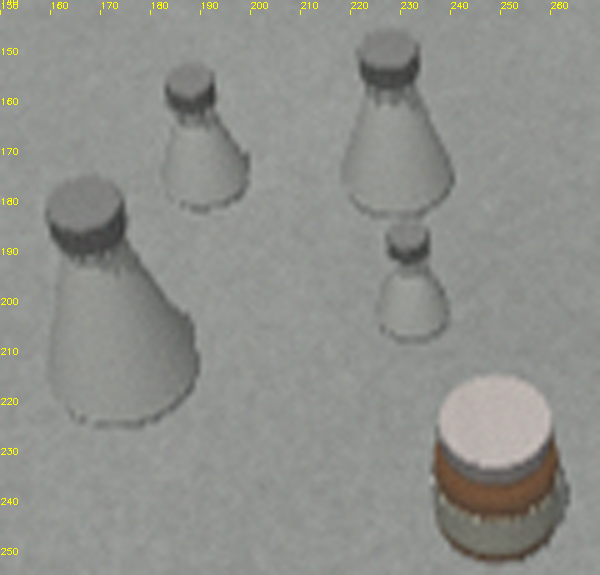

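The 25, 50, 125 and 250 caps and clamp-floor drain-hole pairs are clear in both views. I'll intersect the rays with the known heights and compare the two cameras.

```bash
cat > h.py <<'E'
import numpy as np
from plant import *
def ray(n,u,v):
    p=camera_params(n);R=np.array(p['R']);t=np.array(p['t'])
    d=R.T@np.array([(u-p['cx'])/p['fx'],(v-p['cy'])/p['fy'],1]);return -R.T@t,d/np.linalg.norm(d)
def plane(n,u,v,z):
    c,d=ray(n,u,v);return c+d*(z-c[2])/d[2]
def tri(a,b):
    A=np.zeros((3,3));q=np.zeros(3)
    for c,d in(a,b):
        M=np.eye(3)-np.outer(d,d);A+=M;q+=M@c
    return np.linalg.solve(A,q)
E
python3 - <<'E'
from h import *
np.set_printoptions(precision=4,suppress=True)
D={'f25':((262.2,200.8),(231.1,187),.072),'f50':((308.4,240.9),(187.5,155.5),.086),'f125':((266,237.9),(227.3,149.7),.11),'f250':((324.7,184.8),(166.7,180.3),.14),
'c25':((183.5,210.4),(308.7,174.6),.075),'c50':((141.2,219.1),(348.2,166.8),.075),'c125':((175.8,169.7),(324.2,206.2),.075),'c250':((133.2,177),(367.2,198),.075),'jar':((248,149.5),(248.5,224.5),.085)}
for k,(a,b,z) in D.items():
    print(k,plane('top',*a,z)[:2],plane('scene',*b,z)[:2],tri(ray('top',*a),ray('scene',*b)))
o=get_obs();print(o['clock'])
p=camera_params('wrist');R=p['R'];c=-R.T@p['t'];print((c-o['tool_pos'])@o['ee_rot'], R@o['ee_rot'])
E
```

```text
f25 [ 0.5505 -0.1687] [ 0.5543 -0.1694] [ 0.5511 -0.1692  0.0684]
f50 [ 0.4397 -0.2919] [ 0.4404 -0.292 ] [ 0.4398 -0.292   0.0854]
f125 [ 0.4449 -0.1767] [ 0.4478 -0.1771] [ 0.4452 -0.177   0.1075]
f250 [ 0.5825 -0.3298] [ 0.5834 -0.3291] [ 0.5827 -0.3296  0.1392]
c25 [0.522  0.0462] [0.5224 0.0455] [0.522  0.0459 0.0747]
c50 [0.4975 0.1601] [0.4983 0.1603] [0.4976 0.1604 0.0742]
c125 [0.6358 0.0706] [0.6353 0.0701] [0.6357 0.0703 0.0754]
c250 [0.6142 0.1872] [0.6137 0.187 ] [0.6141 0.1869 0.0755]
jar [ 0.6925 -0.1289] [ 0.691  -0.1276] [ 0.6921 -0.1283  0.0865]
0.15
[-0.0804 -0.1434 -0.0011] [[ 0.0007 -0.      1.    ]
 [ 0.95   -0.3123 -0.0007]
 [ 0.3123  0.95   -0.0002]]
```

The two cameras agree within about 4 mm, the triangulated heights match the given ones, and the clamp pitch comes out at 116 mm. First I'll rise clear of the wash bottle and turn the tool so its axes line up with the world.

```bash
python3 -m pendant '[{"dy":-20,"ay":0.1},{"dy":-45,"ay":0.225},{"dy":-60,"ay":0.225},{"dy":-60,"ay":0.225},{"dy":-60,"ay":0.225}]' 85
cat >> h.py <<'E'
def go(x,y,z):
    o=get_obs();print(round(o['clock'],2),o['tool_pos'].round(4),'rows->',(o['ee_rot'].T@(np.array([x,y,z])-o['tool_pos'])*1000).round(1), 'axes',o['ee_rot'][:,0].round(3),o['ee_rot'][:,1].round(4))
E
python3 -c "
from h import *
go(.583,-.3295,.25)"
```

```text
0.15 [ 0.1337 -0.5844  0.2306] rows-> [-494.8  -19.1 -148.3] axes [-0.975 -0.223 -0.   ] [-1.0e-04  1.4e-03 -1.0e+00]$[0]: bad value
```

```bash
python3 -m pendant '[{"dx":0,"dy":-20,"dz":0,"ax":0,"ay":0.1,"az":0},{"dx":0,"dy":-45,"dz":0,"ax":0,"ay":0.225,"az":0},{"dx":0,"dy":-60,"dz":0,"ax":0,"ay":0.225,"az":0},{"dx":0,"dy":-60,"dz":0,"ax":0,"ay":0.225,"az":0},{"dx":0,"dy":-60,"dz":0,"ax":0,"ay":0.225,"az":0}]' 85
python3 -c "
from h import *
go(.583,-.3295,.25)"
```

```text
clock: 0.57
tool_pos: [0.1338, -0.5853, 0.2917]
ee_rot: [[-1.0, 0.0, 0.0], [-0.0, -0.001, -1.0], [-0.0, -1.0, 0.001]]
wrist_force: [0.0, 1.0, -0.8]
gripper_width: 0.085
0.57 [ 0.1338 -0.5853  0.2917] rows-> [-449.3   41.5 -255.6] axes [-1. -0. -0.] [ 2.0e-04 -1.4e-03 -1.0e+00]
```

```bash
python3 -m pendant '[{"dx":-30,"dy":0,"dz":-17,"ax":0,"ay":0,"az":0},{"dx":-65,"dy":0,"dz":-37,"ax":0,"ay":0,"az":0},{"dx":-100,"dy":0,"dz":-57,"ax":0,"ay":0,"az":0},{"dx":-135,"dy":0,"dz":-77,"ax":0,"ay":0,"az":0},{"dx":-170,"dy":0,"dz":-97,"ax":0,"ay":0,"az":0},{"dx":-205,"dy":0,"dz":-117,"ax":0,"ay":0,"az":0},{"dx":-240,"dy":0,"dz":-137,"ax":0,"ay":0,"az":0},{"dx":-275,"dy":0,"dz":-157,"ax":0,"ay":0,"az":0},{"dx":-305,"dy":0,"dz":-174,"ax":0,"ay":0,"az":0},{"dx":-330,"dy":0,"dz":-188,"ax":0,"ay":0,"az":0},{"dx":-345,"dy":0,"dz":-196,"ax":0,"ay":0,"az":0},{"dx":-345,"dy":0,"dz":-196,"ax":0,"ay":0,"az":0}]'
python3 -c "
from h import *
import cv2
go(.583,-.3295,.25)
cv2.imwrite('pics/w1.png',read_camera('wrist')[:,:,::-1])"
```

```text
clock: 1.57
tool_pos: [0.4812, -0.3861, 0.2892]
ee_rot: [[-1.0, -0.001, 0.004], [-0.004, 0.003, -1.0], [0.001, -1.0, -0.003]]
wrist_force: [-0.8, 0.3, -0.4]
gripper_width: 0.0852
1.57 [ 0.4812 -0.3861  0.2892] rows-> [-102.    39.3  -56. ] axes [-1.    -0.004  0.001] [-7.0e-04  3.1e-03 -1.0e+00]
```

View pics/w1.png

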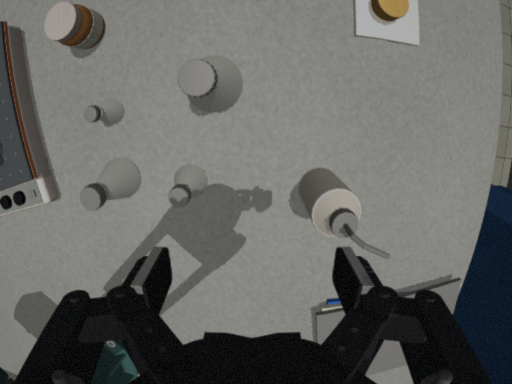

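The wrist view shows all four caps: 250 at (197,77), 50 at (179,194), 125 at (92,197) and 25 at (92,114). I'll check these against the fixed cameras.

```bash
cat >> h.py <<'E'
def wplane(u,v,z):
    p=camera_params('wrist');R=np.array(p['R']);t=np.array(p['t'])
    a=np.array([u-p['cx'],v-p['cy']])/p['fx'];r=np.linalg.norm(a)
    d=R.T@np.array([*(a/r*np.sin(r)),np.cos(r)]);c=-R.T@t
    return c+d*(z-c[2])/d[2]
E
python3 - <<'E'
from h import *
import cv2
im=cv2.imread('pics/w1.png')
cv2.imwrite('pics/w1c.png',cv2.resize(im[40:220,60:240],None,fx=4,fy=3.3,interpolation=3)[:600])
for n,u,v,z in (('250',197,77,.14),('50',179,194,.086),('125',92,197,.11),('25',92,114,.072)): print(n,wplane(u,v,z).round(4))
E
```

```text
250 [ 0.582  -0.3322  0.14  ]
50 [ 0.4439 -0.2944  0.086 ]
125 [ 0.4475 -0.1821  0.11  ]
25 [ 0.5505 -0.1737  0.072 ]
```

```bash
python3 -m pendant '[{"dx":-30,"dy":0,"dz":-17,"ax":0,"ay":0,"az":0},{"dx":-65,"dy":0,"dz":-36,"ax":0,"ay":0,"az":0},{"dx":-90,"dy":20,"dz":-50,"ax":0,"ay":0,"az":0},{"dx":-102,"dy":39,"dz":-56,"ax":0,"ay":0,"az":0},{"dx":-102,"dy":39,"dz":-56,"ax":0,"ay":0,"az":0},{"dx":-102,"dy":39,"dz":-56,"ax":0,"ay":0,"az":0}]'
python3 -c "
from h import *
import cv2
go(.583,-.3295,.107)
cv2.imwrite('pics/w2.png',read_camera('wrist')[:,:,::-1])"
```

```text
clock: 2.12
tool_pos: [0.5789, -0.3327, 0.25]
ee_rot: [[-1.0, -0.005, 0.0], [-0.0, 0.002, -1.0], [0.005, -1.0, -0.002]]
wrist_force: [-0.6, -0.5, -0.5]
gripper_width: 0.0854
2.12 [ 0.5789 -0.3327  0.25  ] rows-> [ -4.8 142.9  -2.9] axes [-1.    -0.     0.005] [-0.0047  0.0023 -1.    ]
```

View pics/w2.png

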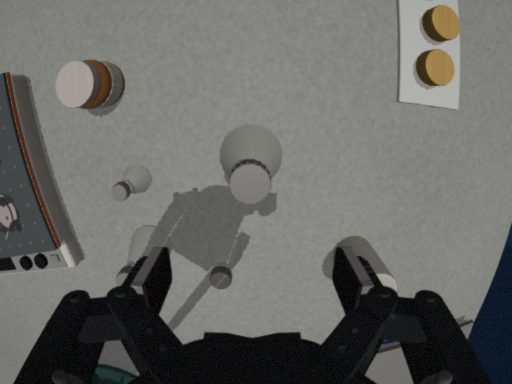

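The 250 cap is at (250,183), midway between the fingers, whose midpoint is about column 252.

```bash
python3 -c "
from h import *
o=get_obs();print(o['tool_pos'],wplane(250,183,.14));go(.583,-.3305,.107)"

```

```text
[ 0.57912938 -0.33360656  0.25145043] [ 0.58491814 -0.33081893  0.14      ]
2.17 [ 0.5791 -0.3336  0.2515] rows-> [ -4.3 144.4  -3. ] axes [-1.     0.001  0.003] [-2.7e-03  8.0e-04 -1.0e+00]
```

```bash
python3 -m pendant '[{"dx":-4,"dy":20,"dz":-3,"ax":0,"ay":0,"az":0},{"dx":-4,"dy":50,"dz":-3,"ax":0,"ay":0,"az":0},{"dx":-4,"dy":80,"dz":-3,"ax":0,"ay":0,"az":0},{"dx":-4,"dy":105,"dz":-3,"ax":0,"ay":0,"az":0},{"dx":-4,"dy":125,"dz":-3,"ax":0,"ay":0,"az":0},{"dx":-4,"dy":138,"dz":-3,"ax":0,"ay":0,"az":0},{"dx":-4,"dy":144,"dz":-3,"ax":0,"ay":0,"az":0},{"dx":-4,"dy":144,"dz":-3,"ax":0,"ay":0,"az":0},{"dx":-4,"dy":144,"dz":-3,"ax":0,"ay":0,"az":0}]'
python3 -c "
from h import *
import cv2
go(.583,-.3305,.107)
cv2.imwrite('pics/w3.png',read_camera('wrist')[:,:,::-1])
cv2.imwrite('pics/s3.png',cv2.resize(read_camera('scene')[100:260,100:300,::-1],None,fx=3.5,fy=3.5))"
```

```text
clock: 2.92
tool_pos: [0.5851, -0.331, 0.1096]
ee_rot: [[-1.0, 0.001, -0.001], [0.001, -0.001, -1.0], [-0.001, -1.0, 0.001]]
wrist_force: [-0.3, -0.2, -0.2]
gripper_width: 0.085
2.92 [ 0.5851 -0.331   0.1096] rows-> [ 2.1  2.6 -0.5] axes [-1.     0.001 -0.001] [ 0.0013 -0.001  -1.    ]
```

View pics/w3.png

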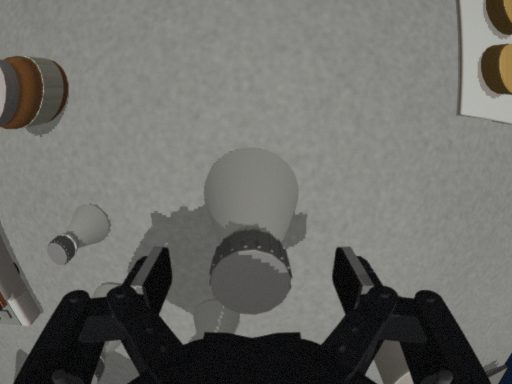

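View pics/s3.png

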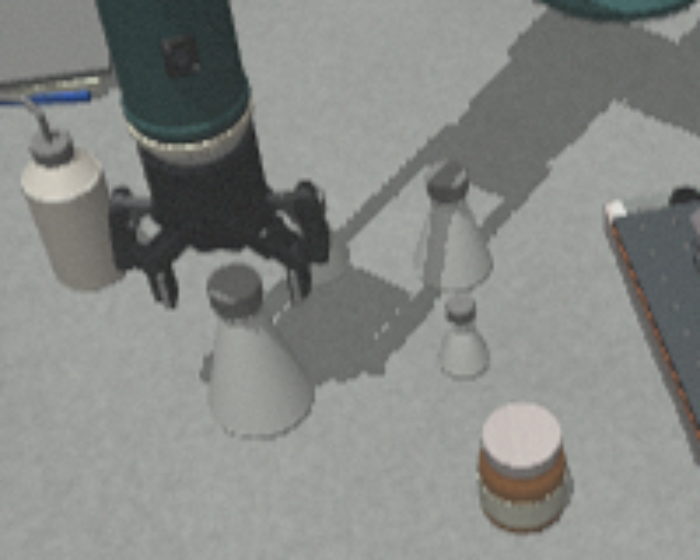

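```bash
python3 -c "
from h import *
o=get_obs();print(o['tool_pos'],wplane(251,282,.14))
p=camera_params('scene')
for X in ([.585,-.331,.11],[.583,-.33,.14]):
  c=p['R']@np.array(X)+p['t'];u=c[0]/c[2]*p['fx']+p['cx'];v=c[1]/c[2]*p['fy']+p['cy'];print((u-100)*3.5,(v-100)*3.5)
"

```

```text
[ 0.5857109  -0.33095921  0.11014961] [ 0.58544385 -0.32940025  0.14      ]
237.4229813437435 310.157196046978
232.2803275999353 280.67893659367655
```

```bash
python3 -m pendant '[{"dx":1,"dy":3,"dz":0,"ax":0,"ay":0,"az":0},{"dx":1,"dy":3,"dz":0,"ax":0,"ay":0,"az":0},{"dx":1,"dy":3,"dz":0,"ax":0,"ay":0,"az":0},{"dx":1,"dy":3,"dz":0,"ax":0,"ay":0,"az":0},{"dx":1,"dy":3,"dz":0,"ax":0,"ay":0,"az":0},{"dx":1,"dy":3,"dz":0,"ax":0,"ay":0,"az":0},{"dx":1,"dy":3,"dz":0,"ax":0,"ay":0,"az":0},{"dx":1,"dy":3,"dz":0,"ax":0,"ay":0,"az":0},{"dx":1,"dy":3,"dz":0,"ax":0,"ay":0,"az":0},{"dx":1,"dy":3,"dz":0,"ax":0,"ay":0,"az":0}]' 25
python3 -c "
from h import *
import cv2
go(.583,-.3305,.107)
cv2.imwrite('pics/w4.png',read_camera('wrist')[:,:,::-1])"
```

```text
clock: 3.85
tool_pos: [0.5842, -0.3303, 0.1058]
ee_rot: [[-1.0, 0.001, -0.0], [0.0, -0.001, -1.0], [-0.001, -1.0, 0.001]]
wrist_force: [-0.0, -0.6, 5.5]
gripper_width: 0.0367
3.85 [ 0.5842 -0.3303  0.1058] rows-> [ 1.2 -1.2  0.2] axes [-1.     0.    -0.001] [ 1.e-03 -6.e-04 -1.e+00]
```

View pics/w4.png

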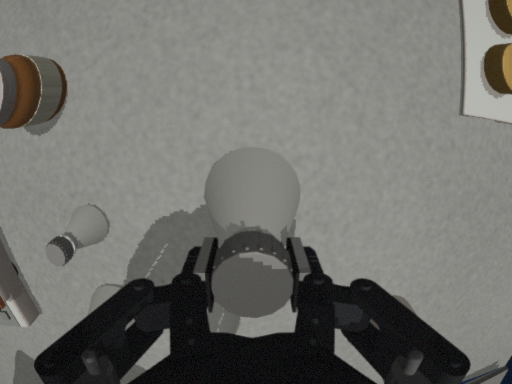

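Gripped: the opening is 36.7 mm on the 38 mm cap. Next I'll lift and carry it to clamp250.

```bash
python3 -m pendant '[{"dx":0,"dy":-10,"dz":0,"ax":0,"ay":0,"az":0},{"dx":0,"dy":-30,"dz":0,"ax":0,"ay":0,"az":0},{"dx":0,"dy":-60,"dz":0,"ax":0,"ay":0,"az":0},{"dx":0,"dy":-90,"dz":0,"ax":0,"ay":0,"az":0},{"dx":0,"dy":-120,"dz":0,"ax":0,"ay":0,"az":0},{"dx":0,"dy":-140,"dz":0,"ax":0,"ay":0,"az":0},{"dx":-2,"dy":-150,"dz":-15,"ax":0,"ay":0,"az":0},{"dx":-4,"dy":-150,"dz":-40,"ax":0,"ay":0,"az":0},{"dx":-6,"dy":-150,"dz":-70,"ax":0,"ay":0,"az":0},{"dx":-8,"dy":-150,"dz":-100,"ax":0,"ay":0,"az":0},{"dx":-8,"dy":-150,"dz":-120,"ax":0,"ay":0,"az":0},{"dx":-8,"dy":-150,"dz":-130,"ax":0,"ay":0,"az":0}]'
python3 -c "
from h import *
go(.614,.187,.256)"
```

```text
clock: 4.9
tool_pos: [0.5906, -0.1958, 0.2543]
ee_rot: [[-1.0, -0.003, 0.002], [-0.002, 0.003, -1.0], [0.003, -1.0, -0.003]]
wrist_force: [-0.2, 0.1, -1.2]
gripper_width: 0.0363
4.9 [ 0.5906 -0.1958  0.2543] rows-> [ -24.2   -0.7 -382.8] axes [-1.    -0.002  0.003] [-0.0028  0.0028 -1.    ]
```

```bash
python3 -m pendant '[{"dx":-1,"dy":0,"dz":-20,"ax":0,"ay":0,"az":0},{"dx":-3,"dy":0,"dz":-50,"ax":0,"ay":0,"az":0},{"dx":-5,"dy":0,"dz":-85,"ax":0,"ay":0,"az":0},{"dx":-8,"dy":0,"dz":-122,"ax":0,"ay":0,"az":0},{"dx":-11,"dy":0,"dz":-160,"ax":0,"ay":0,"az":0},{"dx":-14,"dy":0,"dz":-198,"ax":0,"ay":0,"az":0},{"dx":-17,"dy":0,"dz":-236,"ax":0,"ay":0,"az":0},{"dx":-19,"dy":0,"dz":-274,"ax":0,"ay":0,"az":0},{"dx":-21,"dy":0,"dz":-310,"ax":0,"ay":0,"az":0},{"dx":-23,"dy":0,"dz":-340,"ax":0,"ay":0,"az":0},{"dx":-24,"dy":0,"dz":-365,"ax":0,"ay":0,"az":0},{"dx":-24,"dy":0,"dz":-380,"ax":0,"ay":0,"az":0}]'
python3 -m pendant '[{"dx":0,"dy":0,"dz":-2,"ax":0,"ay":0,"az":0},{"dx":0,"dy":0,"dz":-2,"ax":0,"ay":0,"az":0},{"dx":0,"dy":0,"dz":-2,"ax":0,"ay":0,"az":0}]'
python3 -c "
from h import *
import cv2
go(.614,.187,.256)
cv2.imwrite('pics/w5.png',read_camera('wrist')[:,:,::-1])
cv2.imwrite('pics/t5.png',cv2.resize(read_camera('top')[130:280,80:250,::-1],None,fx=4,fy=4))"
```

```text
clock: 5.9
tool_pos: [0.6152, 0.1828, 0.2546]
ee_rot: [[-1.0, -0.001, 0.002], [-0.002, 0.001, -1.0], [0.001, -1.0, -0.001]]
wrist_force: [-0.5, -0.8, -1.4]
gripper_width: 0.0368
clock: 6.15
tool_pos: [0.6157, 0.1808, 0.255]
ee_rot: [[-1.0, -0.001, -0.001], [0.001, -0.001, -1.0], [0.001, -1.0, 0.001]]
wrist_force: [-0.3, -0.3, -1.3]
gripper_width: 0.037
6.15 [0.6157 0.1808 0.255 ] rows-> [ 1.7 -1.  -6.2] axes [-1.     0.001  0.001] [-8.e-04 -1.e-03 -1.e+00]
```

View pics/w5.png

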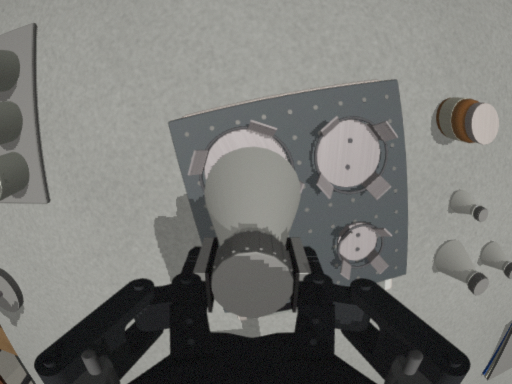

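The flask hangs straight in the grip. In the wrist view the 125 clamp's holes are centred at (350,154) and the 25 clamp's at (357,242), so I can cross-check those positions.

```bash
python3 -m pendant '[{"dx":1,"dy":5,"dz":-6,"ax":0,"ay":0,"az":0},{"dx":1,"dy":15,"dz":-6,"ax":0,"ay":0,"az":0},{"dx":1,"dy":20,"dz":-6,"ax":0,"ay":0,"az":0},{"dx":1,"dy":20,"dz":-6,"ax":0,"ay":0,"az":0}]'
python3 -c "
from h import *
go(.614,.187,.182)
print(wplane(350,154,.075),'moved since')
o=get_obs()
import cv2
im=read_camera('wrist')[:,:,::-1];cv2.imwrite('pics/w6.png',cv2.resize(im[70:330,130:430],None,fx=2.2,fy=2.2))
im=read_camera('top')[:,:,::-1];cv2.imwrite('pics/t6.png',cv2.resize(im[130:260,90:230],None,fx=4.5,fy=4.5))"
```

```text
clock: 6.58
tool_pos: [0.6135, 0.1874, 0.2331]
ee_rot: [[-1.0, -0.004, -0.001], [0.001, -0.001, -1.0], [0.004, -1.0, 0.001]]
wrist_force: [0.8, 0.4, -1.7]
gripper_width: 0.0367
6.58 [0.6135 0.1874 0.2331] rows-> [-0.6 51.1  0.4] axes [-1.     0.001  0.004] [-3.7e-03 -7.0e-04 -1.0e+00]
[0.63797573 0.08366597 0.075     ] moved since
```

View pics/w6.png

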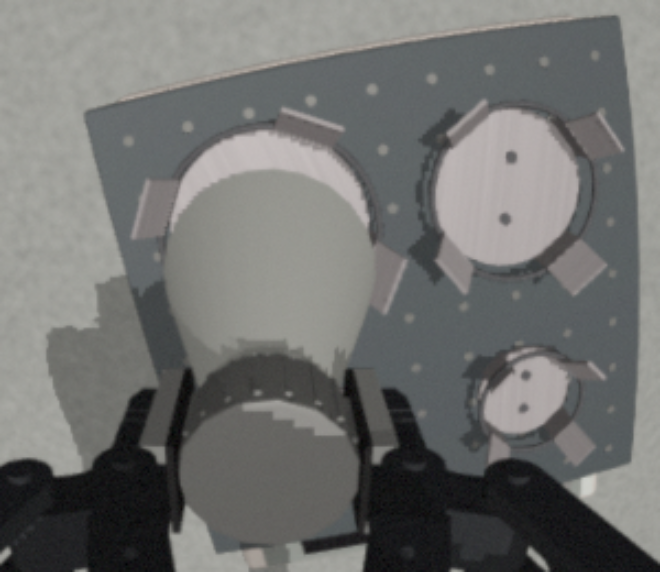

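```bash
python3 -c "
from h import *
print(wplane(360.9,155.5,.075))"; python3 -m pendant '[{"dx":0,"dy":8,"dz":0,"ax":0,"ay":0,"az":0},{"dx":0,"dy":18,"dz":0,"ax":0,"ay":0,"az":0},{"dx":0,"dy":28,"dz":0,"ax":0,"ay":0,"az":0},{"dx":0,"dy":38,"dz":0,"ax":0,"ay":0,"az":0},{"dx":0,"dy":44,"dz":0,"ax":0,"ay":0,"az":0},{"dx":0,"dy":48,"dz":0,"ax":0,"ay":0,"az":0},{"dx":0,"dy":48,"dz":0,"ax":0,"ay":0,"az":0},{"dx":0,"dy":48,"dz":0,"ax":0,"ay":0,"az":0}]'
```

```text
[0.63771819 0.07067293 0.075     ]
clock: 7.35
tool_pos: [0.6149, 0.188, 0.1871]
ee_rot: [[-1.0, -0.0, -0.0], [0.0, -0.0, -1.0], [0.0, -1.0, 0.0]]
wrist_force: [-0.4, -0.1, -0.9]
gripper_width: 0.0364
```

Clamp125 agrees from the wrist camera too: (0.638, 0.071) against (0.636, 0.070). I'll lower the last few millimetres until it touches.

```bash
python3 -m pendant '[{"dx":0,"dy":2,"dz":0,"ax":0,"ay":0,"az":0},{"dx":0,"dy":4,"dz":0,"ax":0,"ay":0,"az":0},{"dx":0,"dy":4,"dz":0,"ax":0,"ay":0,"az":0}]';python3 -m pendant '[{"dx":0,"dy":1,"dz":0,"ax":0,"ay":0,"az":0},{"dx":0,"dy":2,"dz":0,"ax":0,"ay":0,"az":0},{"dx":0,"dy":2,"dz":0,"ax":0,"ay":0,"az":0}]'
```

```text
clock: 7.6
tool_pos: [0.6149, 0.188, 0.1834]
ee_rot: [[-1.0, 0.0, -0.0], [0.0, 0.0, -1.0], [-0.0, -1.0, -0.0]]
wrist_force: [-0.2, 0.1, -1.5]
gripper_width: 0.0367
clock: 7.85
tool_pos: [0.6148, 0.188, 0.1812]
ee_rot: [[-1.0, -0.0, -0.0], [0.0, 0.0, -1.0], [0.0, -1.0, -0.0]]
wrist_force: [0.9, 0.5, -0.7]
gripper_width: 0.0368
```

```bash
python3 -m pendant '[{"dx":0,"dy":1,"dz":0,"ax":0,"ay":0,"az":0},{"dx":0,"dy":1.5,"dz":0,"ax":0,"ay":0,"az":0},{"dx":0,"dy":1.5,"dz":0,"ax":0,"ay":0,"az":0}]'
```

```text
clock: 8.1
tool_pos: [0.6153, 0.188, 0.1809]
ee_rot: [[-1.0, 0.001, -0.0], [0.0, 0.0, -1.0], [-0.001, -1.0, -0.0]]
wrist_force: [-2.3, -0.2, 5.7]
gripper_width: 0.0367
```

The flask is seated: the wrist force jumped up by 6 N at the expected height. I'll release and rise.

```bash
python3 -m pendant '[{"dx":0,"dy":0,"dz":0,"ax":0,"ay":0,"az":0},{"dx":0,"dy":0,"dz":0,"ax":0,"ay":0,"az":0},{"dx":0,"dy":0,"dz":0,"ax":0,"ay":0,"az":0},{"dx":0,"dy":0,"dz":0,"ax":0,"ay":0,"az":0},{"dx":0,"dy":0,"dz":0,"ax":0,"ay":0,"az":0}]' 75
python3 -m pendant '[{"dx":0,"dy":-10,"dz":0,"ax":0,"ay":0,"az":0},{"dx":0,"dy":-30,"dz":0,"ax":0,"ay":0,"az":0},{"dx":0,"dy":-60,"dz":0,"ax":0,"ay":0,"az":0},{"dx":0,"dy":-80,"dz":0,"ax":0,"ay":0,"az":0},{"dx":0,"dy":-80,"dz":0,"ax":0,"ay":0,"az":0}]'
python3 -c "
from h import *
go(.44,-.292,.26)
import cv2
cv2.imwrite('pics/w7.png',read_camera('wrist')[:,:,::-1])"
```

```text
clock: 8.52
tool_pos: [0.6148, 0.188, 0.1797]
ee_rot: [[-1.0, -0.0, -0.0], [0.0, 0.0, -1.0], [0.0, -1.0, -0.0]]
wrist_force: [-0.3, -0.6, -0.5]
gripper_width: 0.0751
clock: 8.93
tool_pos: [0.6179, 0.1886, 0.2659]
ee_rot: [[-1.0, 0.009, -0.0], [0.0, 0.002, -1.0], [-0.009, -1.0, -0.002]]
wrist_force: [1.0, -0.5, 0.7]
gripper_width: 0.0752
8.93 [0.6179 0.1886 0.2659] rows-> [177.9   3.4 480.7] axes [-1.     0.    -0.009] [ 0.0091  0.0019 -1.    ]
```

View pics/w7.png

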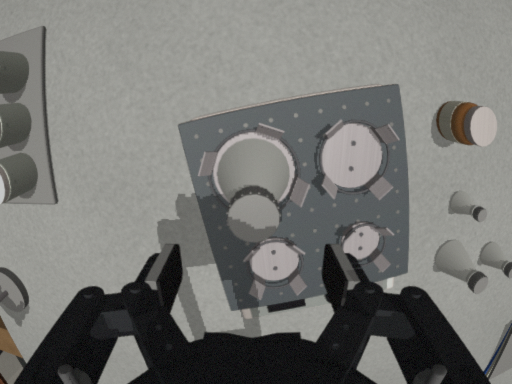

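The 250 flask stands centred and upright in its clamp, with its base at (254,168). Next is the 50 flask.

```bash
python3 -m pendant '[{"dx":7,"dy":0,"dz":20,"ax":0,"ay":0,"az":0},{"dx":20,"dy":0,"dz":54,"ax":0,"ay":0,"az":0},{"dx":34,"dy":0,"dz":91,"ax":0,"ay":0,"az":0},{"dx":48,"dy":0,"dz":128,"ax":0,"ay":0,"az":0},{"dx":62,"dy":0,"dz":165,"ax":0,"ay":0,"az":0},{"dx":76,"dy":0,"dz":202,"ax":0,"ay":0,"az":0},{"dx":90,"dy":0,"dz":239,"ax":0,"ay":0,"az":0},{"dx":104,"dy":0,"dz":276,"ax":0,"ay":0,"az":0},{"dx":118,"dy":0,"dz":313,"ax":0,"ay":0,"az":0},{"dx":132,"dy":0,"dz":350,"ax":0,"ay":0,"az":0},{"dx":146,"dy":0,"dz":387,"ax":0,"ay":0,"az":0},{"dx":160,"dy":0,"dz":420,"ax":0,"ay":0,"az":0}]' 80
python3 -m pendant '[{"dx":8,"dy":20,"dz":30,"ax":0,"ay":0,"az":0},{"dx":14,"dy":50,"dz":55,"ax":0,"ay":0,"az":0},{"dx":14,"dy":75,"dz":60,"ax":0,"ay":0,"az":0},{"dx":14,"dy":85,"dz":60,"ax":0,"ay":0,"az":0},{"dx":14,"dy":85,"dz":60,"ax":0,"ay":0,"az":0}]'
python3 -c "
from h import *
go(.44,-.292,.056)
import cv2
cv2.imwrite('pics/w8.png',read_camera('wrist')[:,:,::-1])"
```

```text
clock: 9.98
tool_pos: [0.4533, -0.2336, 0.2592]
ee_rot: [[-1.0, -0.001, -0.001], [0.001, 0.0, -1.0], [0.001, -1.0, -0.0]]
wrist_force: [1.0, 0.6, 0.0]
gripper_width: 0.0802
clock: 10.4
tool_pos: [0.4385, -0.2902, 0.1718]
ee_rot: [[-1.0, -0.005, -0.001], [0.001, 0.005, -1.0], [0.005, -1.0, -0.005]]
wrist_force: [-0.3, 0.3, -0.1]
gripper_width: 0.0797
10.4 [ 0.4385 -0.2902  0.1718] rows-> [ -2.1 115.7   2.4] axes [-1.     0.001  0.005] [-0.0053  0.0051 -1.    ]
```

View pics/w8.png

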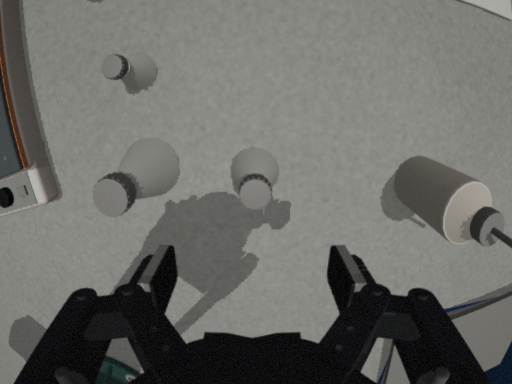

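The 50 cap is at (256,193) and the finger midpoint is at about column 252. The wash bottle is to the right at (468,212).

```bash
python3 -c "
from h import *
print(wplane(256,193,.086),wplane(470,212,.14));go(.44,-.293,.056)"
```

```text
[ 0.44394073 -0.29253534  0.086     ] [ 0.44605536 -0.46142472  0.14      ]
10.45 [ 0.4397 -0.2905  0.1735] rows-> [ -0.7 117.5   2.9] axes [-1.     0.     0.003] [-0.003   0.0032 -1.    ]
```

```bash
python3 -m pendant '[{"dx":-2,"dy":10,"dz":2,"ax":0,"ay":0,"az":0},{"dx":-2,"dy":30,"dz":2,"ax":0,"ay":0,"az":0},{"dx":-2,"dy":55,"dz":2,"ax":0,"ay":0,"az":0},{"dx":-2,"dy":80,"dz":2,"ax":0,"ay":0,"az":0},{"dx":-2,"dy":100,"dz":2,"ax":0,"ay":0,"az":0},{"dx":-2,"dy":112,"dz":2,"ax":0,"ay":0,"az":0},{"dx":-2,"dy":116,"dz":2,"ax":0,"ay":0,"az":0},{"dx":-2,"dy":116,"dz":2,"ax":0,"ay":0,"az":0},{"dx":-2,"dy":116,"dz":2,"ax":0,"ay":0,"az":0}]'
python3 -c "
from h import *
go(.4415,-.2925,.056)
import cv2
cv2.imwrite('pics/w9.png',read_camera('wrist')[:,:,::-1])"
```

```text
clock: 11.2
tool_pos: [0.4439, -0.2941, 0.0597]
ee_rot: [[-1.0, 0.001, 0.001], [-0.001, -0.001, -1.0], [-0.001, -1.0, 0.001]]
wrist_force: [0.7, -0.9, 0.4]
gripper_width: 0.0801
11.2 [ 0.4439 -0.2941  0.0597] rows-> [ 2.4  3.7 -1.6] axes [-1.    -0.001 -0.001] [ 0.0013 -0.001  -1.    ]
```

View pics/w9.png

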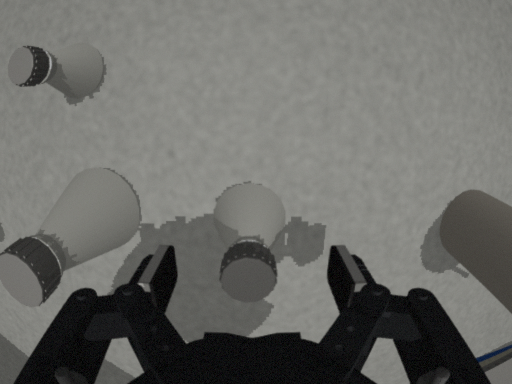

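```bash
python3 -m pendant '[{"dx":1,"dy":3,"dz":-1.5,"ax":0,"ay":0,"az":0},{"dx":1,"dy":3,"dz":-1.5,"ax":0,"ay":0,"az":0},{"dx":1,"dy":3,"dz":-1.5,"ax":0,"ay":0,"az":0},{"dx":1,"dy":3,"dz":-1.5,"ax":0,"ay":0,"az":0},{"dx":1,"dy":3,"dz":-1.5,"ax":0,"ay":0,"az":0},{"dx":1,"dy":3,"dz":-1.5,"ax":0,"ay":0,"az":0},{"dx":1,"dy":3,"dz":-1.5,"ax":0,"ay":0,"az":0},{"dx":1,"dy":3,"dz":-1.5,"ax":0,"ay":0,"az":0},{"dx":1,"dy":3,"dz":-1.5,"ax":0,"ay":0,"az":0},{"dx":1,"dy":3,"dz":-1.5,"ax":0,"ay":0,"az":0},{"dx":1,"dy":3,"dz":-1.5,"ax":0,"ay":0,"az":0}]' 15
python3 -c "
from h import *
go(.4975,.1602,.131)
import cv2
cv2.imwrite('pics/w10.png',read_camera('wrist')[:,:,::-1])"
```

```text
clock: 12.17
tool_pos: [0.442, -0.2925, 0.0563]
ee_rot: [[-1.0, 0.001, -0.0], [0.0, -0.0, -1.0], [-0.001, -1.0, 0.0]]
wrist_force: [-0.5, 1.6, 5.1]
gripper_width: 0.0251
12.17 [ 0.442  -0.2925  0.0563] rows-> [ -55.4  -74.8 -452.7] axes [-1.     0.    -0.001] [ 5.e-04 -2.e-04 -1.e+00]
```

View pics/w10.png

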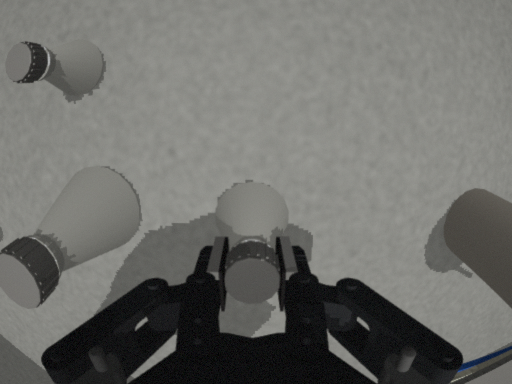

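Gripped: 25.1 mm on the 27 mm cap. The base has to clear the 125 flask (110 mm tall) on the way, so I'll lift 150 mm.

```bash
python3 -m pendant '[{"dx":0,"dy":-10,"dz":0,"ax":0,"ay":0,"az":0},{"dx":0,"dy":-30,"dz":0,"ax":0,"ay":0,"az":0},{"dx":0,"dy":-60,"dz":0,"ax":0,"ay":0,"az":0},{"dx":0,"dy":-90,"dz":0,"ax":0,"ay":0,"az":0},{"dx":0,"dy":-120,"dz":0,"ax":0,"ay":0,"az":0},{"dx":0,"dy":-145,"dz":0,"ax":0,"ay":0,"az":0},{"dx":-2,"dy":-160,"dz":-15,"ax":0,"ay":0,"az":0},{"dx":-5,"dy":-160,"dz":-40,"ax":0,"ay":0,"az":0},{"dx":-9,"dy":-160,"dz":-72,"ax":0,"ay":0,"az":0},{"dx":-13,"dy":-160,"dz":-107,"ax":0,"ay":0,"az":0},{"dx":-17,"dy":-160,"dz":-143,"ax":0,"ay":0,"az":0},{"dx":-21,"dy":-160,"dz":-178,"ax":0,"ay":0,"az":0}]'
python3 -m pendant '[{"dx":-4,"dy":0,"dz":-35,"ax":0,"ay":0,"az":0},{"dx":-8,"dy":0,"dz":-70,"ax":0,"ay":0,"az":0},{"dx":-12,"dy":0,"dz":-105,"ax":0,"ay":0,"az":0},{"dx":-16,"dy":0,"dz":-140,"ax":0,"ay":0,"az":0},{"dx":-20,"dy":0,"dz":-175,"ax":0,"ay":0,"az":0},{"dx":-25,"dy":0,"dz":-208,"ax":0,"ay":0,"az":0},{"dx":-30,"dy":0,"dz":-238,"ax":0,"ay":0,"az":0},{"dx":-33,"dy":0,"dz":-260,"ax":0,"ay":0,"az":0},{"dx":-34,"dy":0,"dz":-272,"ax":0,"ay":0,"az":0},{"dx":-34,"dy":0,"dz":-275,"ax":0,"ay":0,"az":0},{"dx":-34,"dy":0,"dz":-275,"ax":0,"ay":0,"az":0}]'
python3 -c "
from h import *
go(.4975,.1602,.131)
import cv2
cv2.imwrite('pics/w11.png',read_camera('wrist')[:,:,::-1])"
```

```text
clock: 13.22
tool_pos: [0.4625, -0.113, 0.2164]
ee_rot: [[-1.0, 0.0, -0.001], [0.001, -0.0, -1.0], [-0.0, -1.0, 0.0]]
wrist_force: [0.2, 0.3, -0.3]
gripper_width: 0.025
clock: 14.13
tool_pos: [0.4966, 0.1606, 0.2159]
ee_rot: [[-1.0, -0.0, 0.001], [-0.001, -0.0, -1.0], [0.0, -1.0, 0.0]]
wrist_force: [0.7, -1.3, -0.0]
gripper_width: 0.0253
14.13 [0.4966 0.1606 0.2159] rows-> [-1.  84.9  0.3] axes [-1.    -0.001  0.   ] [-3.e-04 -5.e-04 -1.e+00]
```

View pics/w11.png

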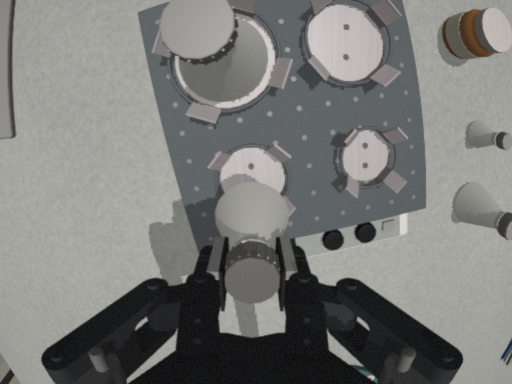

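The 50 flask is lined up with its clamp at (253,175). Lowering now.

```bash
python3 -m pendant '[{"dx":-1,"dy":10,"dz":0,"ax":0,"ay":0,"az":0},{"dx":-1,"dy":25,"dz":0,"ax":0,"ay":0,"az":0},{"dx":-1,"dy":40,"dz":0,"ax":0,"ay":0,"az":0},{"dx":-1,"dy":52,"dz":0,"ax":0,"ay":0,"az":0},{"dx":-1,"dy":64,"dz":0,"ax":0,"ay":0,"az":0},{"dx":-1,"dy":74,"dz":0,"ax":0,"ay":0,"az":0},{"dx":-1,"dy":80,"dz":0,"ax":0,"ay":0,"az":0},{"dx":-1,"dy":80,"dz":0,"ax":0,"ay":0,"az":0},{"dx":-1,"dy":80,"dz":0,"ax":0,"ay":0,"az":0}]'
python3 -m pendant '[{"dx":0,"dy":1,"dz":0,"ax":0,"ay":0,"az":0},{"dx":0,"dy":3,"dz":0,"ax":0,"ay":0,"az":0},{"dx":0,"dy":3,"dz":0,"ax":0,"ay":0,"az":0}]'
python3 -m pendant '[{"dx":0,"dy":1,"dz":0,"ax":0,"ay":0,"az":0},{"dx":0,"dy":1.5,"dz":0,"ax":0,"ay":0,"az":0},{"dx":0,"dy":1.5,"dz":0,"ax":0,"ay":0,"az":0}]'
```

```text
clock: 14.93
tool_pos: [0.4978, 0.16, 0.1356]
ee_rot: [[-1.0, -0.001, -0.001], [0.001, -0.0, -1.0], [0.001, -1.0, 0.0]]
wrist_force: [0.1, 0.4, 0.5]
gripper_width: 0.0251
clock: 15.18
tool_pos: [0.4981, 0.1606, 0.1331]
ee_rot: [[-1.0, 0.001, -0.0], [0.0, 0.0, -1.0], [-0.001, -1.0, -0.0]]
wrist_force: [-0.1, 0.0, -0.3]
gripper_width: 0.0254
clock: 15.43
tool_pos: [0.4979, 0.1606, 0.1314]
ee_rot: [[-1.0, 0.0, -0.0], [0.0, 0.0, -1.0], [-0.0, -1.0, -0.0]]
wrist_force: [-0.6, 0.1, -0.0]
gripper_width: 0.0249
```

```bash
python3 -m pendant '[{"dx":0,"dy":0.7,"dz":0,"ax":0,"ay":0,"az":0},{"dx":0,"dy":1.3,"dz":0,"ax":0,"ay":0,"az":0},{"dx":0,"dy":1.3,"dz":0,"ax":0,"ay":0,"az":0}]'
```

```text
clock: 15.68
tool_pos: [0.4984, 0.1608, 0.1313]
ee_rot: [[-1.0, 0.001, 0.0], [-0.0, 0.0, -1.0], [-0.001, -1.0, -0.0]]
wrist_force: [-2.2, 0.2, 9.9]
gripper_width: 0.0249
```

The force rose to 9.9 N on contact, so the 50 flask is seated. Release and rise.

```bash
python3 -m pendant '[{"dx":0,"dy":0,"dz":0,"ax":0,"ay":0,"az":0},{"dx":0,"dy":0,"dz":0,"ax":0,"ay":0,"az":0},{"dx":0,"dy":0,"dz":0,"ax":0,"ay":0,"az":0},{"dx":0,"dy":0,"dz":0,"ax":0,"ay":0,"az":0},{"dx":0,"dy":0,"dz":0,"ax":0,"ay":0,"az":0}]' 60
python3 -m pendant '[{"dx":0,"dy":-10,"dz":0,"ax":0,"ay":0,"az":0},{"dx":0,"dy":-30,"dz":0,"ax":0,"ay":0,"az":0},{"dx":0,"dy":-60,"dz":0,"ax":0,"ay":0,"az":0},{"dx":0,"dy":-90,"dz":0,"ax":0,"ay":0,"az":0},{"dx":0,"dy":-100,"dz":0,"ax":0,"ay":0,"az":0},{"dx":0,"dy":-100,"dz":0,"ax":0,"ay":0,"az":0}]'
python3 -c "
from h import *
go(.446,-.177,.078)
import cv2
cv2.imwrite('pics/w12.png',read_camera('wrist')[:,:,::-1])"
```

```text
clock: 16.1
tool_pos: [0.4978, 0.1605, 0.1299]
ee_rot: [[-1.0, -0.0, -0.0], [0.0, 0.0, -1.0], [0.0, -1.0, -0.0]]
wrist_force: [-0.0, 0.7, -0.4]
gripper_width: 0.06
clock: 16.6
tool_pos: [0.5002, 0.161, 0.2336]
ee_rot: [[-1.0, 0.007, -0.0], [0.0, 0.001, -1.0], [-0.007, -1.0, -0.001]]
wrist_force: [0.6, -0.5, 0.0]
gripper_width: 0.0599
16.6 [0.5002 0.161  0.2336] rows-> [ 55.1 154.8 338.2] axes [-1.     0.    -0.007] [ 0.0067  0.0013 -1.    ]
```

View pics/w12.png

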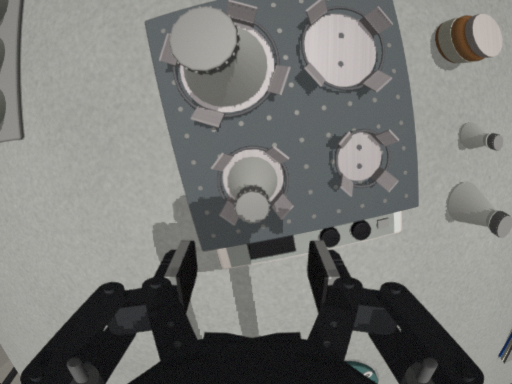

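The 50 flask stands in its clamp at (253,180). Next is the 125 flask.

```bash
python3 -m pendant '[{"dx":3,"dy":0,"dz":18,"ax":0,"ay":0,"az":0},{"dx":8,"dy":0,"dz":50,"ax":0,"ay":0,"az":0},{"dx":14,"dy":0,"dz":87,"ax":0,"ay":0,"az":0},{"dx":20,"dy":0,"dz":125,"ax":0,"ay":0,"az":0},{"dx":26,"dy":0,"dz":163,"ax":0,"ay":0,"az":0},{"dx":32,"dy":0,"dz":201,"ax":0,"ay":0,"az":0},{"dx":38,"dy":0,"dz":239,"ax":0,"ay":0,"az":0},{"dx":44,"dy":5,"dz":275,"ax":0,"ay":0,"az":0},{"dx":49,"dy":15,"dz":305,"ax":0,"ay":0,"az":0},{"dx":52,"dy":30,"dz":328,"ax":0,"ay":0,"az":0},{"dx":53,"dy":40,"dz":338,"ax":0,"ay":0,"az":0},{"dx":53,"dy":40,"dz":338,"ax":0,"ay":0,"az":0}]' 80
python3 -m pendant '[{"dx":0,"dy":0,"dz":0,"ax":0,"ay":0,"az":0},{"dx":0,"dy":0,"dz":0,"ax":0,"ay":0,"az":0}]'
python3 -c "
from h import *
go(.446,-.177,.078)
import cv2
cv2.imwrite('pics/w13.png',read_camera('wrist')[:,:,::-1])"
```

```text
clock: 17.65
tool_pos: [0.4424, -0.178, 0.1867]
ee_rot: [[-1.0, -0.005, -0.003], [0.003, 0.003, -1.0], [0.005, -1.0, -0.003]]
wrist_force: [-0.5, 1.4, 0.4]
gripper_width: 0.0797
clock: 17.82
tool_pos: [0.4446, -0.1761, 0.1897]
ee_rot: [[-1.0, -0.001, 0.0], [-0.0, 0.001, -1.0], [0.001, -1.0, -0.001]]
wrist_force: [0.2, -0.7, 0.5]
gripper_width: 0.0802
17.82 [ 0.4446 -0.1761  0.1897] rows-> [ -1.6 111.7   1.1] axes [-1.    -0.     0.001] [-0.0011  0.0014 -1.    ]
```

View pics/w13.png

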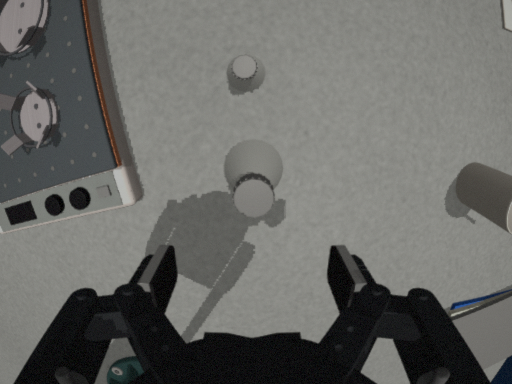

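The 125 cap is at (253,197), centred between the fingers.

```bash
python3 -c "
from h import *
print(wplane(253,197,.11),wplane(245,67,.072))"
python3 -m pendant '[{"dx":-2,"dy":10,"dz":0.5,"ax":0,"ay":0,"az":0},{"dx":-2,"dy":30,"dz":0.5,"ax":0,"ay":0,"az":0},{"dx":-2,"dy":55,"dz":0.5,"ax":0,"ay":0,"az":0},{"dx":-2,"dy":80,"dz":0.5,"ax":0,"ay":0,"az":0},{"dx":-2,"dy":98,"dz":0.5,"ax":0,"ay":0,"az":0},{"dx":-2,"dy":108,"dz":0.5,"ax":0,"ay":0,"az":0},{"dx":-2,"dy":112,"dz":0.5,"ax":0,"ay":0,"az":0},{"dx":-2,"dy":112,"dz":0.5,"ax":0,"ay":0,"az":0},{"dx":-2,"dy":112,"dz":0.5,"ax":0,"ay":0,"az":0}]'
python3 -c "
from h import *
go(.446,-.177,.078)
import cv2
cv2.imwrite('pics/w14.png',read_camera('wrist')[:,:,::-1])"
```

```text
[ 0.44856181 -0.17590089  0.11      ] [ 0.55327075 -0.16905821  0.072     ]
clock: 18.62
tool_pos: [0.4473, -0.1776, 0.0783]
ee_rot: [[-1.0, 0.001, 0.001], [-0.001, -0.0, -1.0], [-0.001, -1.0, 0.0]]
wrist_force: [-0.1, -0.1, 0.7]
gripper_width: 0.0797
18.62 [ 0.4473 -0.1776  0.0783] rows-> [ 1.3  0.3 -0.6] axes [-1.    -0.001 -0.001] [ 5.e-04 -2.e-04 -1.e+00]
```

View pics/w14.png

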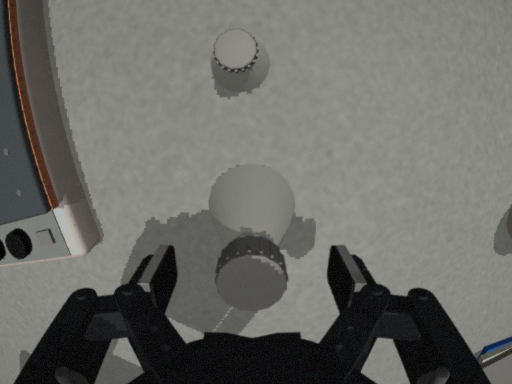

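The cap is centred at (251,280). Closing.

```bash
python3 -m pendant '[{"dx":0.5,"dy":0,"dz":0,"ax":0,"ay":0,"az":0},{"dx":0.5,"dy":0,"dz":0,"ax":0,"ay":0,"az":0},{"dx":0.5,"dy":0,"dz":0,"ax":0,"ay":0,"az":0},{"dx":0.5,"dy":0,"dz":0,"ax":0,"ay":0,"az":0},{"dx":0.5,"dy":0,"dz":0,"ax":0,"ay":0,"az":0},{"dx":0.5,"dy":0,"dz":0,"ax":0,"ay":0,"az":0},{"dx":0.5,"dy":0,"dz":0,"ax":0,"ay":0,"az":0},{"dx":0.5,"dy":0,"dz":0,"ax":0,"ay":0,"az":0},{"dx":0.5,"dy":0,"dz":0,"ax":0,"ay":0,"az":0},{"dx":0.5,"dy":0,"dz":0,"ax":0,"ay":0,"az":0},{"dx":0.5,"dy":0,"dz":0,"ax":0,"ay":0,"az":0}]' 20
python3 -c "
from h import *
go(.636,.0703,.153)
import cv2
cv2.imwrite('pics/w15.png',read_camera('wrist')[:,:,::-1])"
```

```text
clock: 19.58
tool_pos: [0.4467, -0.178, 0.0786]
ee_rot: [[-1.0, 0.001, -0.001], [0.001, -0.0, -1.0], [-0.001, -1.0, 0.0]]
wrist_force: [-1.1, 0.9, 6.4]
gripper_width: 0.0316
19.58 [ 0.4467 -0.178   0.0786] rows-> [-189.3  -74.2 -248.4] axes [-1.     0.001 -0.001] [ 1.e-03 -1.e-04 -1.e+00]
```

View pics/w15.png

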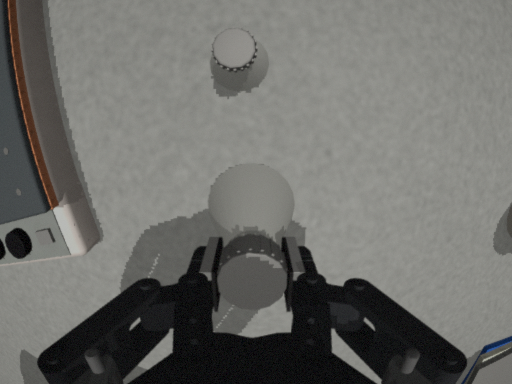

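Gripped: 31.6 mm on the 33 mm cap. Next I'll lift and carry it.

```bash
python3 -m pendant '[{"dx":0,"dy":-10,"dz":0,"ax":0,"ay":0,"az":0},{"dx":0,"dy":-30,"dz":0,"ax":0,"ay":0,"az":0},{"dx":0,"dy":-60,"dz":0,"ax":0,"ay":0,"az":0},{"dx":0,"dy":-90,"dz":0,"ax":0,"ay":0,"az":0},{"dx":0,"dy":-120,"dz":0,"ax":0,"ay":0,"az":0},{"dx":0,"dy":-142,"dz":0,"ax":0,"ay":0,"az":0},{"dx":-6,"dy":-150,"dz":-8,"ax":0,"ay":0,"az":0},{"dx":-20,"dy":-150,"dz":-26,"ax":0,"ay":0,"az":0},{"dx":-40,"dy":-150,"dz":-52,"ax":0,"ay":0,"az":0},{"dx":-61,"dy":-150,"dz":-80,"ax":0,"ay":0,"az":0},{"dx":-82,"dy":-150,"dz":-108,"ax":0,"ay":0,"az":0},{"dx":-103,"dy":-150,"dz":-136,"ax":0,"ay":0,"az":0}]'
python3 -m pendant '[{"dx":-20,"dy":0,"dz":-27,"ax":0,"ay":0,"az":0},{"dx":-40,"dy":0,"dz":-54,"ax":0,"ay":0,"az":0},{"dx":-58,"dy":0,"dz":-78,"ax":0,"ay":0,"az":0},{"dx":-73,"dy":0,"dz":-98,"ax":0,"ay":0,"az":0},{"dx":-82,"dy":0,"dz":-108,"ax":0,"ay":0,"az":0},{"dx":-86,"dy":0,"dz":-112,"ax":0,"ay":0,"az":0},{"dx":-86,"dy":0,"dz":-112,"ax":0,"ay":0,"az":0},{"dx":-86,"dy":0,"dz":-112,"ax":0,"ay":0,"az":0}]'
python3 -c "
from h import *
go(.636,.0705,.153)
import cv2
cv2.imwrite('pics/w16.png',read_camera('wrist')[:,:,::-1])"
```

```text
clock: 20.63
tool_pos: [0.5497, -0.0398, 0.2269]
ee_rot: [[-1.0, -0.001, -0.001], [0.001, 0.001, -1.0], [0.001, -1.0, -0.001]]
wrist_force: [0.5, 0.0, -1.7]
gripper_width: 0.0314
clock: 21.3
tool_pos: [0.6345, 0.0693, 0.2273]
ee_rot: [[-1.0, -0.002, -0.0], [0.0, -0.001, -1.0], [0.002, -1.0, 0.001]]
wrist_force: [-0.2, -1.2, -1.7]
gripper_width: 0.0314
21.3 [0.6345 0.0693 0.2273] rows-> [-1.6 74.3 -1.2] axes [-1.     0.     0.002] [-1.8e-03 -5.0e-04 -1.0e+00]
```

View pics/w16.png

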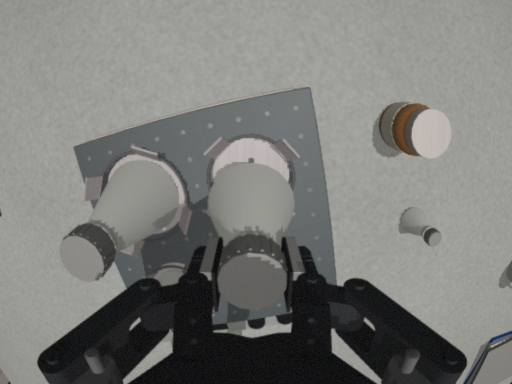

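The flask is over clamp125 at (250,160). The seated 250 flask is about 118 mm to the side, clear of the gripper's 57 mm half width. Lowering.

```bash
python3 -m pendant '[{"dx":-1.5,"dy":10,"dz":-1,"ax":0,"ay":0,"az":0},{"dx":-1.5,"dy":22,"dz":-1,"ax":0,"ay":0,"az":0},{"dx":-1.5,"dy":35,"dz":-1,"ax":0,"ay":0,"az":0},{"dx":-1.5,"dy":47,"dz":-1,"ax":0,"ay":0,"az":0},{"dx":-1.5,"dy":58,"dz":-1,"ax":0,"ay":0,"az":0},{"dx":-1.5,"dy":66,"dz":-1,"ax":0,"ay":0,"az":0},{"dx":-1.5,"dy":70,"dz":-1,"ax":0,"ay":0,"az":0},{"dx":-1.5,"dy":70,"dz":-1,"ax":0,"ay":0,"az":0},{"dx":-1.5,"dy":70,"dz":-1,"ax":0,"ay":0,"az":0}]'
python3 -m pendant '[{"dx":0,"dy":1,"dz":0,"ax":0,"ay":0,"az":0},{"dx":0,"dy":2.5,"dz":0,"ax":0,"ay":0,"az":0},{"dx":0,"dy":2.5,"dz":0,"ax":0,"ay":0,"az":0}]'
python3 -m pendant '[{"dx":0,"dy":1,"dz":0,"ax":0,"ay":0,"az":0},{"dx":0,"dy":1.5,"dz":0,"ax":0,"ay":0,"az":0},{"dx":0,"dy":1.5,"dz":0,"ax":0,"ay":0,"az":0}]'
```

```text
clock: 22.1
tool_pos: [0.637, 0.071, 0.158]
ee_rot: [[-1.0, -0.0, -0.0], [0.0, 0.0, -1.0], [0.0, -1.0, -0.0]]
wrist_force: [0.4, -0.1, -0.1]
gripper_width: 0.0314
clock: 22.35
tool_pos: [0.6371, 0.0711, 0.1559]
ee_rot: [[-1.0, 0.001, -0.0], [0.0, 0.0, -1.0], [-0.001, -1.0, -0.0]]
wrist_force: [-0.3, -0.5, -1.1]
gripper_width: 0.0317
clock: 22.6
tool_pos: [0.6368, 0.071, 0.154]
ee_rot: [[-1.0, -0.0, -0.0], [0.0, 0.0, -1.0], [0.0, -1.0, -0.0]]
wrist_force: [-0.6, -0.6, -0.4]
gripper_width: 0.0312
```

```bash
python3 -m pendant '[{"dx":0,"dy":0.7,"dz":0,"ax":0,"ay":0,"az":0},{"dx":0,"dy":1.3,"dz":0,"ax":0,"ay":0,"az":0},{"dx":0,"dy":1.3,"dz":0,"ax":0,"ay":0,"az":0}]'
```

```text
clock: 22.85
tool_pos: [0.6374, 0.0711, 0.1537]
ee_rot: [[-1.0, 0.001, -0.0], [0.0, 0.0, -1.0], [-0.001, -1.0, -0.0]]
wrist_force: [-1.4, 0.6, 5.3]
gripper_width: 0.0314
```

The 125 flask is seated, with +5.3 N at the expected height. Release and rise.

```bash
python3 -m pendant '[{"dx":0,"dy":0,"dz":0,"ax":0,"ay":0,"az":0},{"dx":0,"dy":0,"dz":0,"ax":0,"ay":0,"az":0},{"dx":0,"dy":0,"dz":0,"ax":0,"ay":0,"az":0},{"dx":0,"dy":0,"dz":0,"ax":0,"ay":0,"az":0},{"dx":0,"dy":0,"dz":0,"ax":0,"ay":0,"az":0}]' 65
python3 -m pendant '[{"dx":0,"dy":-10,"dz":0,"ax":0,"ay":0,"az":0},{"dx":0,"dy":-30,"dz":0,"ax":0,"ay":0,"az":0},{"dx":0,"dy":-60,"dz":0,"ax":0,"ay":0,"az":0},{"dx":0,"dy":-80,"dz":0,"ax":0,"ay":0,"az":0},{"dx":0,"dy":-80,"dz":0,"ax":0,"ay":0,"az":0},{"dx":0,"dy":-80,"dz":0,"ax":0,"ay":0,"az":0}]'
python3 -c "
from h import *
go(.552,-.169,.043)
import cv2
cv2.imwrite('pics/w17.png',read_camera('wrist')[:,:,::-1])"
```

```text
clock: 23.27
tool_pos: [0.6368, 0.071, 0.1525]
ee_rot: [[-1.0, -0.0, -0.0], [0.0, 0.0, -1.0], [0.0, -1.0, -0.0]]
wrist_force: [-0.5, -0.2, 0.2]
gripper_width: 0.0646
clock: 23.77
tool_pos: [0.638, 0.071, 0.2349]
ee_rot: [[-1.0, 0.004, -0.0], [0.0, 0.0, -1.0], [-0.004, -1.0, -0.0]]
wrist_force: [0.4, 0.3, -1.1]
gripper_width: 0.0651
23.77 [0.638  0.071  0.2349] rows-> [ 86.7 191.6 240.1] axes [-1.     0.    -0.004] [ 3.9e-03  1.0e-04 -1.0e+00]
```

View pics/w17.png

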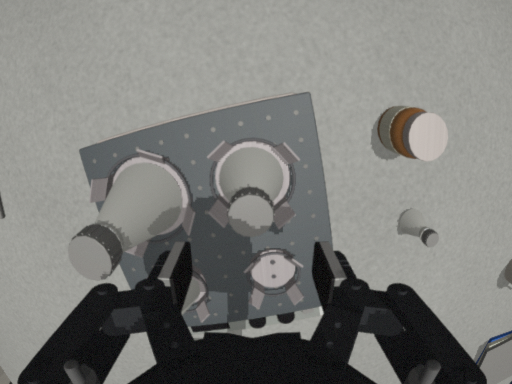

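The 125 flask is seated and upright. Last is the 25 flask.

```bash
python3 -m pendant '[{"dx":6,"dy":0,"dz":17,"ax":0,"ay":0,"az":0},{"dx":17,"dy":0,"dz":47,"ax":0,"ay":0,"az":0},{"dx":29,"dy":0,"dz":81,"ax":0,"ay":0,"az":0},{"dx":41,"dy":0,"dz":115,"ax":0,"ay":0,"az":0},{"dx":53,"dy":0,"dz":149,"ax":0,"ay":0,"az":0},{"dx":65,"dy":10,"dz":183,"ax":0,"ay":0,"az":0},{"dx":76,"dy":25,"dz":212,"ax":0,"ay":0,"az":0},{"dx":83,"dy":45,"dz":232,"ax":0,"ay":0,"az":0},{"dx":85,"dy":65,"dz":240,"ax":0,"ay":0,"az":0},{"dx":85,"dy":80,"dz":240,"ax":0,"ay":0,"az":0},{"dx":85,"dy":85,"dz":240,"ax":0,"ay":0,"az":0},{"dx":85,"dy":85,"dz":240,"ax":0,"ay":0,"az":0}]' 65
python3 -m pendant '[{"dx":0,"dy":0,"dz":0,"ax":0,"ay":0,"az":0},{"dx":0,"dy":0,"dz":0,"ax":0,"ay":0,"az":0}]'
python3 -c "
from h import *
go(.552,-.169,.043)
import cv2
cv2.imwrite('pics/w18.png',read_camera('wrist')[:,:,::-1])"
```

```text
clock: 24.82
tool_pos: [0.5498, -0.1682, 0.1453]
ee_rot: [[-1.0, -0.005, -0.001], [0.001, 0.002, -1.0], [0.005, -1.0, -0.002]]
wrist_force: [-0.0, -0.4, -0.6]
gripper_width: 0.0648
clock: 24.98
tool_pos: [0.5525, -0.1687, 0.1484]
ee_rot: [[-1.0, 0.001, 0.001], [-0.001, -0.0, -1.0], [-0.001, -1.0, 0.0]]
wrist_force: [0.8, 0.3, 0.3]
gripper_width: 0.065
24.98 [ 0.5525 -0.1687  0.1484] rows-> [  0.6 105.4   0.3] axes [-1.    -0.001 -0.001] [ 1.e-03 -2.e-04 -1.e+00]
```

View pics/w18.png

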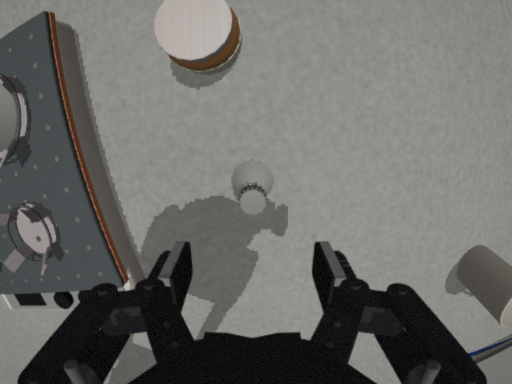

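The 25 cap is at (252,202), centred.

```bash
python3 -c "
from h import *
print(wplane(252,202,.072))"
python3 -m pendant '[{"dx":0,"dy":10,"dz":0,"ax":0,"ay":0,"az":0},{"dx":0,"dy":30,"dz":0,"ax":0,"ay":0,"az":0},{"dx":0,"dy":55,"dz":0,"ax":0,"ay":0,"az":0},{"dx":0,"dy":75,"dz":0,"ax":0,"ay":0,"az":0},{"dx":0,"dy":92,"dz":0,"ax":0,"ay":0,"az":0},{"dx":0,"dy":102,"dz":0,"ax":0,"ay":0,"az":0},{"dx":0,"dy":105,"dz":0,"ax":0,"ay":0,"az":0},{"dx":0,"dy":105,"dz":0,"ax":0,"ay":0,"az":0},{"dx":0,"dy":105,"dz":0,"ax":0,"ay":0,"az":0}]'
python3 -c "
from h import *
go(.552,-.169,.043)
import cv2
cv2.imwrite('pics/w19.png',read_camera('wrist')[:,:,::-1])"
```

```text
[ 0.55338903 -0.16782819  0.072     ]
clock: 25.78
tool_pos: [0.5525, -0.1691, 0.0433]
ee_rot: [[-1.0, 0.001, -0.0], [0.0, -0.0, -1.0], [-0.001, -1.0, 0.0]]
wrist_force: [-0.2, 0.4, 0.0]
gripper_width: 0.0652
25.78 [ 0.5525 -0.1691  0.0433] rows-> [ 0.5  0.3 -0.1] axes [-1.     0.    -0.001] [ 1.e-03 -4.e-04 -1.e+00]
```

View pics/w19.png

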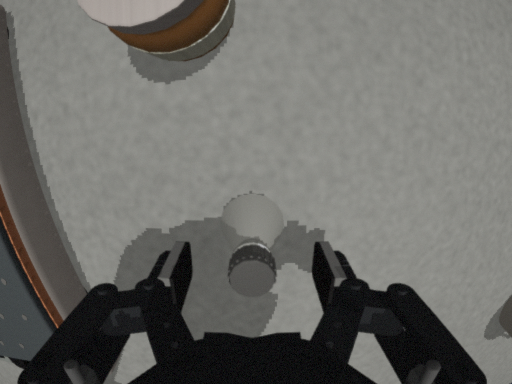

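Centred again at (252,278). Closing.

```bash
python3 -m pendant '[{"dx":0,"dy":0,"dz":0,"ax":0,"ay":0,"az":0},{"dx":0,"dy":0,"dz":0,"ax":0,"ay":0,"az":0},{"dx":0,"dy":0,"dz":0,"ax":0,"ay":0,"az":0},{"dx":0,"dy":0,"dz":0,"ax":0,"ay":0,"az":0},{"dx":0,"dy":0,"dz":0,"ax":0,"ay":0,"az":0},{"dx":0,"dy":0,"dz":0,"ax":0,"ay":0,"az":0},{"dx":0,"dy":0,"dz":0,"ax":0,"ay":0,"az":0},{"dx":0,"dy":0,"dz":0,"ax":0,"ay":0,"az":0},{"dx":0,"dy":0,"dz":0,"ax":0,"ay":0,"az":0},{"dx":0,"dy":0,"dz":0,"ax":0,"ay":0,"az":0},{"dx":0,"dy":0,"dz":0,"ax":0,"ay":0,"az":0}]' 10
python3 -c "
from h import *
go(.522,.046,.118)
import cv2
cv2.imwrite('pics/w20.png',read_camera('wrist')[:,:,::-1])"
```

```text
clock: 26.75
tool_pos: [0.5523, -0.1691, 0.0435]
ee_rot: [[-1.0, 0.001, -0.0], [0.0, -0.0, -1.0], [-0.001, -1.0, 0.0]]
wrist_force: [-1.1, 0.4, 6.2]
gripper_width: 0.0201
26.75 [ 0.5523 -0.1691  0.0435] rows-> [  30.2  -74.6 -215.1] axes [-1.     0.    -0.001] [ 1.e-03 -4.e-04 -1.e+00]
```

View pics/w20.png

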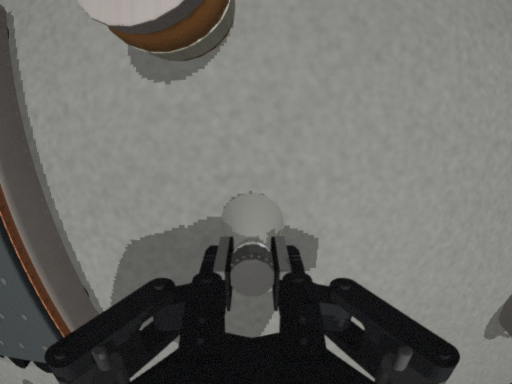

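```bash
python3 -m pendant '[{"dx":0,"dy":-10,"dz":0,"ax":0,"ay":0,"az":0},{"dx":0,"dy":-30,"dz":0,"ax":0,"ay":0,"az":0},{"dx":0,"dy":-60,"dz":0,"ax":0,"ay":0,"az":0},{"dx":0,"dy":-90,"dz":0,"ax":0,"ay":0,"az":0},{"dx":0,"dy":-120,"dz":0,"ax":0,"ay":0,"az":0},{"dx":0,"dy":-142,"dz":0,"ax":0,"ay":0,"az":0},{"dx":1,"dy":-150,"dz":-10,"ax":0,"ay":0,"az":0},{"dx":5,"dy":-150,"dz":-32,"ax":0,"ay":0,"az":0},{"dx":9,"dy":-150,"dz":-62,"ax":0,"ay":0,"az":0},{"dx":13,"dy":-150,"dz":-95,"ax":0,"ay":0,"az":0},{"dx":18,"dy":-150,"dz":-128,"ax":0,"ay":0,"az":0},{"dx":22,"dy":-150,"dz":-160,"ax":0,"ay":0,"az":0}]'
python3 -m pendant '[{"dx":4,"dy":0,"dz":-25,"ax":0,"ay":0,"az":0},{"dx":7,"dy":0,"dz":-43,"ax":0,"ay":0,"az":0},{"dx":8,"dy":0,"dz":-52,"ax":0,"ay":0,"az":0},{"dx":8,"dy":0,"dz":-55,"ax":0,"ay":0,"az":0},{"dx":8,"dy":0,"dz":-55,"ax":0,"ay":0,"az":0},{"dx":8,"dy":0,"dz":-55,"ax":0,"ay":0,"az":0}]'
python3 -c "
from h import *
go(.522,.046,.118)
import cv2
cv2.imwrite('pics/w21.png',read_camera('wrist')[:,:,::-1])"
```

```text
clock: 27.8
tool_pos: [0.5281, -0.0068, 0.192]
ee_rot: [[-1.0, -0.002, -0.001], [0.001, 0.001, -1.0], [0.002, -1.0, -0.001]]
wrist_force: [0.3, 0.3, -0.5]
gripper_width: 0.0203
clock: 28.3
tool_pos: [0.522, 0.0454, 0.1926]
ee_rot: [[-1.0, -0.0, -0.0], [0.0, -0.0, -1.0], [0.0, -1.0, 0.0]]
wrist_force: [-0.1, 0.1, -0.4]
gripper_width: 0.0201
28.3 [0.522  0.0454 0.1926] rows-> [-0.  74.6 -0.6] axes [-1.  0.  0.] [-1.e-04 -4.e-04 -1.e+00]
```

View pics/w21.png

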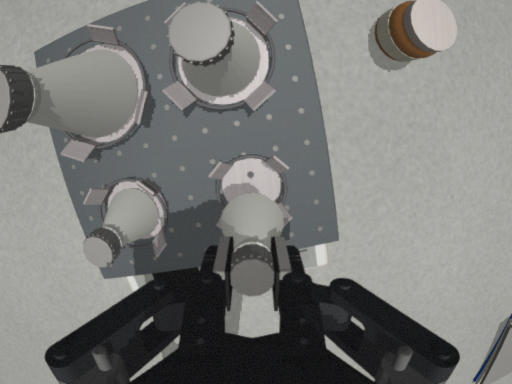

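The 25 flask is lined up with its clamp at (251,185), and the 50 flask is well clear of the fingers. Lowering.

```bash
python3 -m pendant '[{"dx":0,"dy":10,"dz":-0.5,"ax":0,"ay":0,"az":0},{"dx":0,"dy":22,"dz":-0.5,"ax":0,"ay":0,"az":0},{"dx":0,"dy":35,"dz":-0.5,"ax":0,"ay":0,"az":0},{"dx":0,"dy":47,"dz":-0.5,"ax":0,"ay":0,"az":0},{"dx":0,"dy":58,"dz":-0.5,"ax":0,"ay":0,"az":0},{"dx":0,"dy":66,"dz":-0.5,"ax":0,"ay":0,"az":0},{"dx":0,"dy":70,"dz":-0.5,"ax":0,"ay":0,"az":0},{"dx":0,"dy":70,"dz":-0.5,"ax":0,"ay":0,"az":0},{"dx":0,"dy":70,"dz":-0.5,"ax":0,"ay":0,"az":0}]'
python3 -m pendant '[{"dx":0,"dy":1,"dz":0,"ax":0,"ay":0,"az":0},{"dx":0,"dy":2.5,"dz":0,"ax":0,"ay":0,"az":0},{"dx":0,"dy":2.5,"dz":0,"ax":0,"ay":0,"az":0}]'
python3 -m pendant '[{"dx":0,"dy":0.8,"dz":0,"ax":0,"ay":0,"az":0},{"dx":0,"dy":1.5,"dz":0,"ax":0,"ay":0,"az":0},{"dx":0,"dy":1.5,"dz":0,"ax":0,"ay":0,"az":0}]'
```

```text
clock: 29.1
tool_pos: [0.522, 0.0463, 0.1226]
ee_rot: [[-1.0, -0.0, -0.001], [0.001, 0.0, -1.0], [0.0, -1.0, -0.0]]
wrist_force: [0.4, 1.1, 0.2]
gripper_width: 0.02
clock: 29.35
tool_pos: [0.5221, 0.0466, 0.1205]
ee_rot: [[-1.0, 0.001, -0.0], [0.0, 0.0, -1.0], [-0.001, -1.0, -0.0]]
wrist_force: [0.5, 0.0, 0.1]
gripper_width: 0.0201
clock: 29.6
tool_pos: [0.5218, 0.0466, 0.1187]
ee_rot: [[-1.0, 0.0, -0.0], [0.0, 0.0, -1.0], [-0.0, -1.0, -0.0]]
wrist_force: [-0.1, -0.1, 0.4]
gripper_width: 0.0201
```

```bash
python3 -m pendant '[{"dx":0,"dy":0.6,"dz":0,"ax":0,"ay":0,"az":0},{"dx":0,"dy":1,"dz":0,"ax":0,"ay":0,"az":0},{"dx":0,"dy":1,"dz":0,"ax":0,"ay":0,"az":0}]'
```

```text
clock: 29.85
tool_pos: [0.5222, 0.0466, 0.1185]
ee_rot: [[-1.0, 0.001, -0.0], [0.0, 0.0, -1.0], [-0.001, -1.0, -0.0]]
wrist_force: [-2.0, 0.0, 6.6]
gripper_width: 0.0198
```

Contact at +6.6 N. I'll release, rise, and back away toward the robot's right so the cameras have a clear view.

```bash
python3 -m pendant '[{"dx":0,"dy":0,"dz":0,"ax":0,"ay":0,"az":0},{"dx":0,"dy":0,"dz":0,"ax":0,"ay":0,"az":0},{"dx":0,"dy":0,"dz":0,"ax":0,"ay":0,"az":0},{"dx":0,"dy":0,"dz":0,"ax":0,"ay":0,"az":0},{"dx":0,"dy":0,"dz":0,"ax":0,"ay":0,"az":0}]' 55
python3 -m pendant '[{"dx":0,"dy":-10,"dz":0,"ax":0,"ay":0,"az":0},{"dx":0,"dy":-30,"dz":0,"ax":0,"ay":0,"az":0},{"dx":0,"dy":-60,"dz":0,"ax":0,"ay":0,"az":0},{"dx":0,"dy":-95,"dz":0,"ax":0,"ay":0,"az":0},{"dx":0,"dy":-125,"dz":5,"ax":0,"ay":0,"az":0},{"dx":5,"dy":-150,"dz":30,"ax":0,"ay":0,"az":0},{"dx":15,"dy":-160,"dz":65,"ax":0,"ay":0,"az":0},{"dx":25,"dy":-160,"dz":100,"ax":0,"ay":0,"az":0},{"dx":35,"dy":-160,"dz":135,"ax":0,"ay":0,"az":0},{"dx":45,"dy":-160,"dz":170,"ax":0,"ay":0,"az":0},{"dx":50,"dy":-160,"dz":185,"ax":0,"ay":0,"az":0},{"dx":50,"dy":-160,"dz":185,"ax":0,"ay":0,"az":0}]'
python3 -c "
from h import *
import cv2
im=read_camera('scene')[:,:,::-1]; cv2.imwrite('pics/s22.png',im);cv2.imwrite('pics/s22c.png',cv2.resize(im[100:250,240:420],None,fx=4.4,fy=4,interpolation=3))
im=read_camera('top')[:,:,::-1];cv2.imwrite('pics/t22.png',im);cv2.imwrite('pics/t22c.png',cv2.resize(im[135:275,95:265],None,fx=4.2,fy=4.2,interpolation=3))"
```

```text
clock: 30.27
tool_pos: [0.5218, 0.0466, 0.1176]
ee_rot: [[-1.0, -0.0, -0.0], [0.0, 0.0, -1.0], [0.0, -1.0, -0.0]]
wrist_force: [0.2, -0.8, 0.8]
gripper_width: 0.0549
clock: 31.27
tool_pos: [0.4709, -0.1416, 0.2786]
ee_rot: [[-1.0, 0.0, -0.004], [0.004, -0.002, -1.0], [-0.0, -1.0, 0.002]]
wrist_force: [0.8, -0.6, 0.0]
gripper_width: 0.0547
```

View pics/s22c.png

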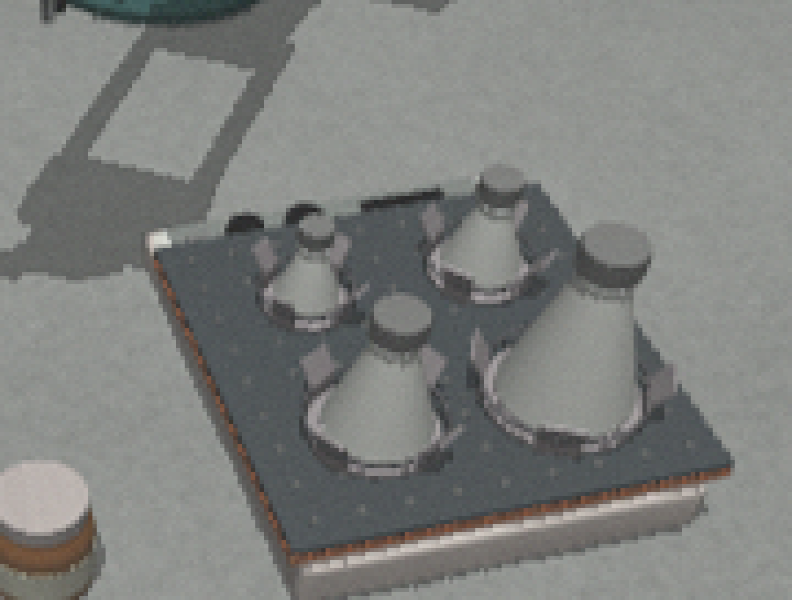

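View pics/t22c.png

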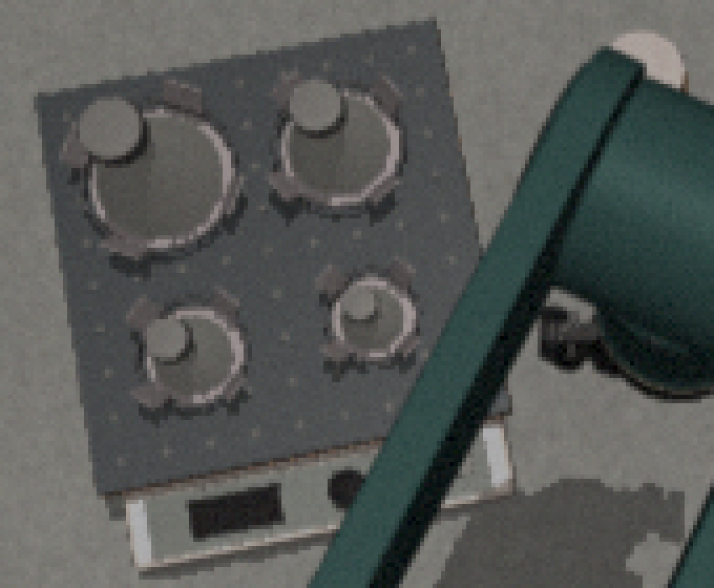

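View pics/s22.png

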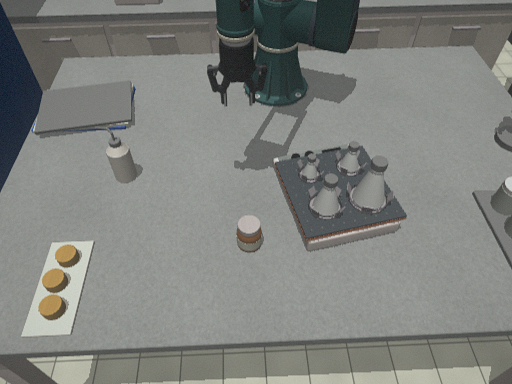

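All four flasks stand upright inside their own clamps, with an even rim of floor showing around each foot. The jar at (249,233) and the wash bottle at (121,160) haven't moved, and the gripper is clear. Handing in.

```bash
python3 -c "
from plant import *
print(close_job())"
```

```text
the job is handed in; nothing more can be done
None
```

All four flasks are standing upright in the clamps of their own sizes, and the job is handed in at about 31 s of the 115 s allowed. I placed them in the order 250, 50, 125, 25. Each was gripped by its cap and lowered until the wrist felt the clamp floor (5–10 N at the expected height), and only then released.

- **Final view:** the last scene and top pictures show every flask seated between the fingers with floor visible around its foot. The gripper is clear of everything.
- **Bystanders:** the jar and the wash bottle show at the same pixels as at the start in the scene view. The arm partly hid the jar in the last top view.
- **Disagreements:** the two fixed cameras differed by up to 4 mm on flask positions. The first wrist view differed by up to about 5 mm. I settled each grasp with a close wrist view. No check failed.

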